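# Find the uneven balance beam on the knife edge

## Task

One of the two balance beams in the rack has its weight off centre. Try them on the knife-edge stand to find out which, before you reject anything; then lay the uneven one in the empty shallow tray and leave the even one balancing level on the knife edge. Only the front end of a beam can be gripped in the rack and only its middle at the stand, so set it down on the bench in between, and leave the small weight standing where it is.

Things in the scene. Friction and masses are not known exactly. Their poses are not given: they have to be found in the camera images.
- beam_1_mid (a point): one of two aluminium balance beams that look alike; 150 mm long, 14 thick, about 0.12 kg. Arms 20 mm high, 12 to 75 mm either side of the middle; over the gap a bridge 48 mm long rises to 46 mm, with a V bearing under it. Point: V axis at mid-length, 25 mm above the underside; x along, z up. Starts upright in a rack channel, its -x end 46 mm out in front. Stands upright on a flat surface
- beam_2_mid (a point): the same point of the other beam, same size and look. One of the two (not told which) has hidden weight off centre along its length. On the knife the even beam settles level (under 2 degrees) in about a second; the uneven one tips about 8 degrees and rests one end on a catch. Either way round will do. At the stand grip the bridge, tips no lower than about this point
- rack: fixed grey rack, 88 mm wide, 63 high, two channels along x at y = -28 and +28 mm, 20 mm wide, floor 15 mm above the bench, walls from x = -27 to +80 mm, closed at the back, open in front (-x) and above. Origin on the bench under the middle of the beams. Lift a beam 60 mm to clear it. The bench behind stand and tray (world x 0.63 to 0.68, y -0.23 to -0.06 m) is free to set a beam down
- knife (a point): axis of the slippery steel knife edge (3 mm round, 14 mm long along y) on the fixed stand, 56 mm above the bench; a seated beam's V axis lies here, its underside 31 mm above the bench. x = direction in which the beam lies. The V catches the knife when within about 5 mm
- stand: fixed knife-edge stand, base 170 x 50 x 8 mm, origin on the bench under the knife, x = beam direction. 54 to 70 mm either side of the knife stand two tines 26 mm apart, to 56 mm above the bench, between which the beam's ends enter with 6 mm play a side, too narrow for fingers; a rubber catch 20 mm above the bench lies between them
- tray_in (a point): centre of the inner floor of the fixed shallow aluminium tray, 190 x 70 mm outside, walls 4 mm thick and 18 mm high, floor 4 mm thick. x along its length, y across. It and the stand change places from start to start
- weight: small steel cylinder weight with a knob, 24 mm wide, 37 mm high, standing free on the bench behind; origin at the centre of its underside

How it is judged:
By the outcome, as a careful person would: the job done as asked, in the order asked, and still so for the second after the job is handed in, with the robot touching nothing.
It also fails if it takes over 72 s, if anything falls off the work surface, if the arm or the gripper's body presses on something with over 40 N, if the wrist force passes 120 N, or if a joint passes its speed limit or range.

## Robot

A 6-joint arm with a two-finger parallel gripper is mounted at the origin on a cart in front of the work surface, level with it; the furniture and walls round the work are solid. World frame = base frame: x ahead of the robot, y to its left, z up, the work surface at z = 0. Lengths are in mm, angles in rad, forces in N, time in s.
With the tool pointing down it reaches from about 300 to 775 mm from the base axis. Payload 14.6 kg.
Tool frame: the origin (TCP) lies midway between the tips of the shut fingers; the grasp point (between the pads) lies 19 mm behind it; y points along the fingers, x is the direction in which the jaws open and shut, and the axes are right-handed (so a half turn about y gives the same grasp; the last joint's range is limited). The gripper opens to 94 mm and grips with 3 to 60 N. Pads are 16 mm wide; open, the fingers measure 119 mm over their backs; the gripper's body (75 mm by 177 mm) begins 78 mm behind the grasp point.
Start: joints at [1.149, 0.3, 1.521, -0, 1.321, -0.067], TCP at [191.068, 515.735, 205.446] pointing down, gripper open.
Joint ranges: [-3.03, 3.03], [-0.79, 2.21], [0.23, 2.52], [-1.04, 4.18], [0, 3.07], [-2.55, 2.55]. Speed limits (rad/s): [2.22, 2.22, 2.57, 3.14, 3.14, 3.14].

## Interface

Orientations are given as [roll, pitch, yaw] about the fixed x, y, z axes, in that order (R = Rz(yaw) Ry(pitch) Rx(roll)).
In Python, from cell import manip gives the robot as it stands.
- The arm moves only by the tool servo_tool, never from a script. Its argument "commands" is a list of rows, each an object with "dp": the shift along the tool's x, y, z in mm, a list of three; "turn": the turn, a rotation vector about the tool's x, y, z in degrees, a list of three. A call has 1 to 5 rows; each row is the pose to reach, as a shift and turn from the pose measured when the call began, along the tool's axes at that moment; what a row does not reach only later rows make up. A row lasts 1/12 s, in which the tool goes at most 41.7 mm and 7.16 degrees, less where a joint would pass 70% of its speed; a pose out of reach is approached as far as the arm can. A call with a gripper value outside its range is refused whole. "grip" is the gripper command: -1 is fully open, 1 is shut, values between are in proportion, set as the call begins (left out, the last holds). The fingers move at their own pace and stop on an object; "force" is the grip in N (left out, the last holds). Time passes only in rows, so rows that repeat a pose let the fingers close. It gives the time, the measured TCP pose, the force and the opening at its end, in the units of the state.
- manip.read_state(): the state, without advancing time (a new reading comes with each control period).
- manip.camera(name): name is "scene" or "top" or "wrist"; returns a dict with "img" (480x640x3 uint8, red, green, blue), "depth" (480x640 float32, mm along the optical axis (not along the pixel's ray), 0 where there is no reading), "K" (3x3 intrinsics, pixels), "k1" (the pictures are not rectified: a ray, as slopes to the right and down, at radius r is drawn at 1 + k1 r^2 times it, then the intrinsics apply), "R" (3x3) and "t" (3): a world point X has camera coordinates R X + t; the wrist camera has in their place "hand_eye" (4x4, takes a point from camera to tool coordinates, whose origin is the TCP and whose axes are the tool frame's). Camera axes: x right, y down, z forward; pixel columns grow to the right and rows downward; lengths in mm; the calibration is good to about 2 mm. A picture is of the moment at which its call begins: read the wrist's pose just before it.
- manip.sign_off(): hands the job in, once; it reports no verdict.
The state is a dict: "clock": time; "joints": joint angles; "qd": joint speeds; "effort": joint torques, N m; "eef_pos": TCP position; "eef_rot": TCP orientation; "wrist_force": force on the tool from outside, world axes, zero at the start; "moment": the same for the moment, N m; "finger_gap": finger opening in mm.
Only numpy, scipy, OpenCV 4.12 (cv2) and the standard library are available. Lean on these libraries where they do the work, as an engineer would, in place of code of your own. Each camera call takes 0.05 s, during which the arm holds its last target.

## Working session

There is one attempt and no reset: what is moved stays moved. The work goes in short steps, Python scripts to look and compute and a tool call to move; the robot and the scene stay as the last step left them, time stands still between calls to the robot, and variables do not carry over. Pictures are saved under pics/ and viewed, and the job is handed in when it is done.

Besides the shell and the picture viewer there is one more tool, called by a JSON object that holds its "method" and its "body". servo_tool: Moves the arm, as the interface text tells. Its arguments: {"type":"object","properties":{"commands":{"type":"array","items":{"type":"object","properties":{"dp":{"type":"array","items":{"type":"number"}},"turn":{"type":"array","items":{"type":"number"}}}}},"grip":{"type":"number"},"force":{"type":"number"}},"required":["commands"]}

```bash
ls; mkdir -p pics; python3 - <<'E'
from cell import manip
import cv2,numpy as np
s=manip.read_state();print(s)
for n in("scene","top"):
    c=manip.camera(n);cv2.imwrite(f"pics/{n}0.png",c["img"][:,:,::-1])
    np.savez(f"{n}0.npz",**c);print(n,c["K"],c["k1"],c["R"],c["t"])
E
```

```text
pics
{'clock': 0.0, 'joints': array([ 1.14938792e+00,  3.00484930e-01,  1.52154333e+00, -3.21855167e-05,
        1.32069153e+00, -6.66154873e-02]), 'qd': array([ 0.00040711, -0.00091724, -0.00018258,  0.00042804, -0.00016774,
       -0.00119113]), 'effort': array([ 2.34013634e-03, -5.31807876e+01, -3.52752793e+01,  7.09980517e-02,
        2.41208839e-02, -1.26974728e-04]), 'eef_pos': array([190.98580919, 515.51343715, 204.89470879]), 'eef_rot': array([-1.57075240e+00,  1.12671854e-03,  1.21601141e+00]), 'wrist_force': array([-0.23304594, -0.25107257, -0.48327176]), 'moment': array([ 0.02172401,  0.05592102, -0.00530161]), 'finger_gap': 93.9795299856499}
scene [[434.92404061   0.         317.53117403]
 [  0.         434.92404061 234.0938961 ]
 [  0.           0.           1.        ]] 0.028307101848919335 [[ 0.77460019 -0.63204906 -0.02255069]
 [-0.38164607 -0.43869472 -0.8135682 ]
 [ 0.50432215  0.63879646 -0.58103205]] [-548.52568969  195.08370563  716.00312064]
top [[582.79137839   0.         323.48117785]
 [  0.         582.79137839 247.3727672 ]
 [  0.           0.           1.        ]] 0.010311250228307117 [[-0.02906585 -0.99891966  0.03625855]
 [-0.99487631  0.02539618 -0.09785782]
 [ 0.09683127 -0.0389171  -0.99453968]] [-185.14006704  577.36765103  856.32362931]
```

View pics/scene0.png

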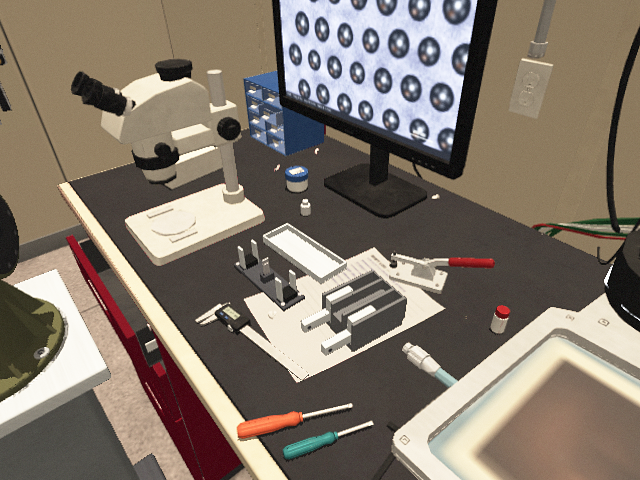

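View pics/top0.png

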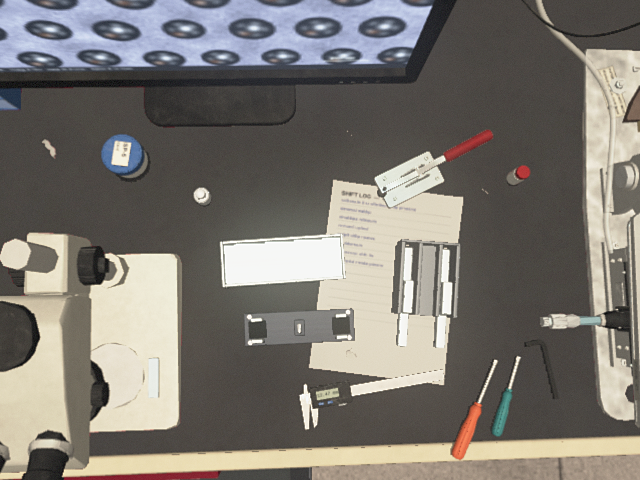

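```bash
cat > h.py <<'E'
import numpy as np,cv2
def load(n): 
    d=np.load(n);return {k:d[k] for k in d.files}
def dist(c): return np.array([float(c["k1"]),0,0,0,0])
def RT(c,pose=None):
    if "R" in c: return np.array(c["R"]),np.array(c["t"])
    p,r=pose; from scipy.spatial.transform import Rotation as Ro
    T=np.eye(4);T[:3,:3]=Ro.from_euler("xyz",r).as_matrix();T[:3,3]=p
    M=np.linalg.inv(T@np.array(c["hand_eye"]));return M[:3,:3],M[:3,3]
def pix2plane(c,uv,z,pose=None):
    R,t=RT(c,pose)
    n=cv2.undistortPoints(np.array(uv,float).reshape(-1,1,2),np.array(c["K"]),dist(c)).reshape(-1,2)
    d=np.c_[n,np.ones(len(n))]@R; o=-R.T@t
    s=(z-o[2])/d[:,2]; return o+d*s[:,None]
def cloud(c,pose=None):
    R,t=RT(c,pose);h,w=c["depth"].shape
    u,v=np.meshgrid(np.arange(w),np.arange(h))
    n=cv2.undistortPoints(np.stack([u,v],-1).reshape(-1,1,2).astype(float),np.array(c["K"]),dist(c)).reshape(-1,2)
    z=c["depth"].reshape(-1,1).astype(float)
    P=(np.c_[n,np.ones(len(n))]*z-t)@R; P[z[:,0]==0]=np.nan
    return P.reshape(h,w,3)
def proj(c,X,pose=None):
    R,t=RT(c,pose)
    return cv2.projectPoints(np.array(X,float).reshape(-1,1,3),cv2.Rodrigues(R)[0],t,np.array(c["K"]),dist(c))[0].reshape(-1,2)
E
python3 - <<'E'
from h import *
c=load("top0.npz")
im=c["img"][220:365,210:470,::-1]
cv2.imwrite("pics/topcrop.png",cv2.resize(im,None,fx=3,fy=3,interpolation=cv2.INTER_CUBIC))
P=cloud(c)
for uv in [(300,327),(285,262),(403,335),(440,335),(202,193),(402,280),(440,280),(260,400),(395,300),(355,300)]:
    print(uv,P[uv[1],uv[0]].round(1))
E
```

```text
(300, 327) [ 453.6 -162.2   49.7]
(285, 262) [ 553.2 -141.1    5.9]
(403, 335) [ 436.4 -316.5   34.3]
(440, 335) [ 434.7 -372.7   33.7]
(202, 193) [659.1 -18.8  37. ]
(402, 280) [ 518.  -313.5   63.2]
(440, 280) [ 516.5 -370.4   60.2]
(260, 400) [ 3.429e+02 -9.800e+01 -1.000e-01]
(395, 300) [ 489.1 -306.4   35.6]
(355, 300) [ 491.1 -249.3   -1.9]
```

View pics/topcrop.png

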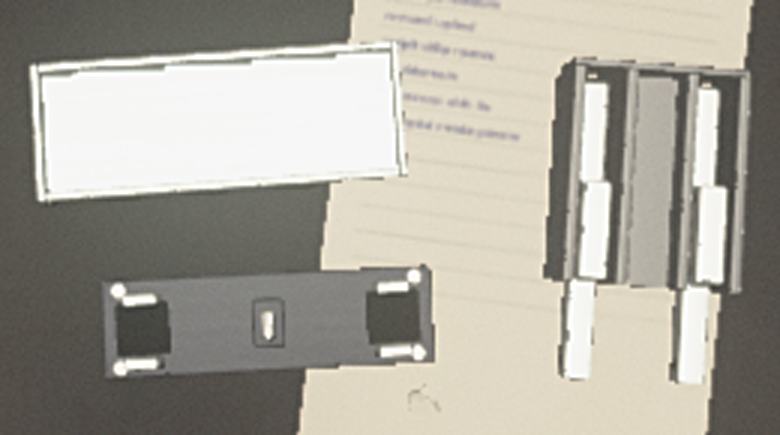

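```bash
python3 - <<'E'
from h import *
for n in ("top0","scene0"):
    c=load(n+".npz");P=cloud(c);Q=P.reshape(-1,3);I=c["img"].reshape(-1,3).astype(int)
    def box(x0,x1,y0,y1,z0,z1,bright=None):
        m=(Q[:,0]>x0)&(Q[:,0]<x1)&(Q[:,1]>y0)&(Q[:,1]<y1)&(Q[:,2]>z0)&(Q[:,2]<z1)
        if bright: m&=I.min(1)>bright
        return Q[m]
    def rect(p):
        r=cv2.minAreaRect(p[:,:2].astype(np.float32));return np.round(r[0],1),np.round(r[1],1),round(r[2],2),np.median(p[:,2]).round(1),len(p)
    print(n)
    for nm,b in dict(b1front=(415,475,-330,-295,28,40,150),b2front=(415,475,-390,-350,28,40,150),b1bridge=(470,530,-330,-295,54,66,150),b2bridge=(470,530,-390,-350,54,66,150),
        rack=(460,620,-420,-280,52,72),tray=(500,620,-250,-30,12,24),trayfl=(500,620,-250,-30,2,7),standbase=(400,500,-270,-50,5,11),knife=(430,480,-180,-140,35,65),tines=(400,500,-270,-50,48,62),weight=(640,690,-50,10,5,45)).items():
        p=box(*b)
        if len(p)>5: print(nm,rect(p),np.nanmin(p,0).round(1),np.nanmax(p,0).round(1))
E
```

```text
top0
b1front (array([ 445. , -316.5]), array([13.7, 49.6]), 83.96, np.float64(34.6), 292) [ 419.9 -325.7   30.7] [ 469.4 -308.    39.3]
b2front (array([ 447.1, -371.9]), array([61.8, 28.4]), 16.68, np.float64(34.6), 296) [ 416.6 -382.    30.4] [ 472.9 -350.4   39.8]
b1bridge (array([ 499.7, -318.6]), array([20.9, 58.9]), 84.03, np.float64(61.1), 395) [ 470.9 -329.    55.3] [ 529.8 -305.6   65.8]
b2bridge (array([ 500.2, -376.5]), array([28.5, 58.8]), 88.19, np.float64(61.2), 377) [ 470.5 -390.    55.9] [ 529.8 -361.4   65.9]
rack (array([ 520.4, -353.4]), array([ 88.5, 110.8]), 84.1, np.float64(61.2), 2403) [ 461.6 -401.9   52. ] [ 579.5 -304.2   67.6]
tray (array([ 556.2, -137.8]), array([ 70.3, 189.9]), 2.41, np.float64(17.5), 910) [ 517.8 -233.7   12. ] [594.1 -41.9  21.7]
trayfl (array([ 559.9, -140. ]), array([119.4, 220. ]), 0.0, np.float64(3.8), 4408) [ 500.2 -250.     2. ] [619.7 -30.    7. ]
standbase (array([ 438.9, -162.4]), array([ 80.7, 216.6]), 2.69, np.float64(7.7), 2442) [ 401.2 -268.6    5. ] [484.3 -54.1  11. ]
knife (array([ 452.3, -160.6]), array([ 5.9, 12.3]), 88
[... 1047 characters left out ...]
.float64(15.9), 524) [ 517.  -235.2   12. ] [594.9 -40.8  19.3]
trayfl (array([ 557.2, -144.2]), array([203.4,  96.7]), 84.71, np.float64(3.3), 1310) [ 506.5 -247.7    2. ] [614.3 -43.2   7. ]
standbase (array([ 452.6, -161.5]), array([171. ,  64.7]), 85.37, np.float64(7.1), 886) [ 414.1 -245.8    5. ] [478.8 -74.1  11. ]
knife (array([ 452.3, -161. ]), array([ 5.7, 12.7]), 83.49, np.float64(46.3), 62) [ 445.9 -163.8   35.4] [ 458.6 -157.6   57.6]
tines (array([ 452.1, -159.8]), array([ 36.4, 141.2]), 0.79, np.float64(53.3), 141) [ 433.  -230.5   48.2] [471.  -89.4  57.6]
weight (array([656.4, -17.3]), array([19.6, 23.7]), 51.36, np.float64(21.4), 123) [645.1 -27.4   6.1] [669.4  -5.3  37.6]
```

```bash
python3 - <<'E'
from h import *
for n in ("top0","scene0"):
    c=load(n+".npz");P=cloud(c);Q=P.reshape(-1,3);I=c["img"].reshape(-1,3).astype(int)
    m=(Q[:,0]>400)&(Q[:,0]<500)&(Q[:,1]>-270)&(Q[:,1]<-50)&(Q[:,2]>50)&(Q[:,2]<60)
    p=Q[m]
    for sx in(0,1):
        for sy in (0,1):
            k=p[((p[:,0]>452)==sx)&((p[:,1]>-160.6)==sy)&(abs(p[:,1]+160.6)>40)]
            print(n,sx,sy,len(k),k.mean(0).round(1),k.min(0).round(1),k.max(0).round(1))
    # dark base
    g=(Q[:,0]>415)&(Q[:,0]<495)&(Q[:,1]>-255)&(Q[:,1]<-65)&(Q[:,2]>5.5)&(Q[:,2]<10)
    p=Q[g]; lo=[];hi=[]
    for y in range(-235,-85,10):
        k=p[abs(p[:,1]-y)<5]; 
        if len(k)>5: lo.append((y,np.percentile(k[:,0],3)));hi.append((y,np.percentile(k[:,0],97)))
    for e in(lo,hi):
        e=np.array(e);f=np.polyfit(e[:,0],e[:,1],1);print("edge",np.degrees(f[0]).round(2)*-1,np.polyval(f,-160.6).round(1))
E
```

```text
top0 0 0 42 [ 438.2 -222.9   54.9] [ 435.8 -230.7   50.9] [ 440.5 -215.8   57.9]
top0 0 1 36 [435.8 -99.7  55.4] [ 433.9 -106.5   51.1] [438.2 -91.7  59.3]
top0 1 0 37 [ 469.1 -221.    55.4] [ 466.5 -228.8   50.7] [ 471.1 -214.1   59.8]
top0 1 1 42 [466.6 -98.4  55.3] [ 464.3 -105.7   50.8] [468.9 -91.1  59.4]
edge 0.77 428.9
edge 1.25 475.9
scene0 0 0 29 [ 437.7 -223.5   53.8] [ 434.7 -230.5   50.8] [ 441.  -214.    57.6]
scene0 0 1 23 [ 435.4 -100.    53.7] [ 433.  -106.2   50. ] [438.8 -89.4  56.3]
scene0 1 0 27 [ 468.7 -222.7   53.6] [ 466.4 -229.7   50.3] [ 471.  -215.5   56.3]
scene0 1 1 22 [466.1 -99.8  53.6] [ 463.7 -106.4   50.5] [468.3 -90.7  56.8]
edge 0.95 428.6
edge -3.05 469.9
```

```bash
python3 - <<'E'
from h import *
H={}
A=np.vstack([cloud(load(n+".npz")).reshape(-1,3) for n in("top0","scene0")])
A=A[~np.isnan(A[:,0])]
xs=range(-50,900,50);ys=range(600,-500,-50)
print("     "+" ".join(f"{y:5d}" for y in ys))
for x in xs:
    r=[]
    for y in ys:
        m=(abs(A[:,0]-x)<=25)&(abs(A[:,1]-y)<=25);r.append(f"{np.percentile(A[m,2],99):5.0f}" if m.sum()>3 else "    .")
    print(f"{x:5d}"+" ".join(r))
c=load("scene0.npz");print(proj(c,[[0,0,0],[191,515,205]]))
E
```

```text
600   550   500   450   400   350   300   250   200   150   100    50     0   -50  -100  -150  -200  -250  -300  -350  -400  -450
  -50    .     .     .     .     .     .     .     .     .     .     .     .     .     .  -107     .  -859  -855  -854  -855  -854  -849
    0    .     .     .     .     .     .     .     .  -855     .     .     .     .     .    13     1  -760  -851  -850  -852  -849  -851
   50    .     .     .     .     .     .     .     .     .     .     .    98   120   108    47     1  -762     .     .     .     .     .
  100 -852  -852  -853  -855  -855  -856  -853  -852  -760     2     2    89   240   222   176     2     .     .     .     .     .     .
  150 -852  -854  -854  -854  -854  -853  -853  -853  -760     1     1     2   243     2     1     1     .     .     .     .     .     .
  200 -853   262  -853   210   -98   -98   -98   -98   -97   -97   -96   -96   -96     .     .     .     .     .     .     .     .     .
  250  339   327     2     2     1     2     2     2     1     2     3     3     2     3     3     3     2     2     3     3    21     2
  300    . 
[... 991 characters left out ...]
  3     4     3     3     4     3    37    21     3     3     5     4    46    42    11     4
  700    .     .     .     .     3     5     3     3     4    47    50    48     3     3     4     3     4     4    14    58    77    82
  750    .     .     .     3     3     3     4   391   389   198   199   198   199   198   199   199   199   199   456     4     4    85
  800    .     2     3   186   187   187   187   393   415   417   419   424   429   434   439   443   448   453   457     3     3     3
  850    .     4     2   187   188   187   186   128     3     3    10    15    15   124    15    15     3     3     3     3     3     3
[[-21.89716643 354.81192207]
 [  1.51757753 117.10008959]]
```

```bash
cat > nav.py <<'E'
import sys,numpy as np
from scipy.spatial.transform import Rotation as Ro
from cell import manip
def R_of(yaw,tilt=0): # tilt: rotation about jaw axis (tool x), deg
    return Ro.from_euler("xyz",[-90,0,yaw],degrees=True)*Ro.from_euler("x",tilt,degrees=True)
def show(args):
    s=manip.read_state();R0=Ro.from_euler("xyz",s["eef_rot"]);p0=np.array(s["eef_pos"])
    print("t",round(s["clock"],2),"pos",p0.round(1),"rot",np.degrees(s["eef_rot"]).round(2),"gap",round(s["finger_gap"],1),"F",np.round(s["wrist_force"],1),"j",np.round(s["joints"],2))
    for a in args:
        v=[float(k) for k in a.split(",")];tl=v[4] if len(v)>4 else 0
        dp=R0.inv().apply(np.array(v[:3])-p0);tr=np.degrees((R0.inv()*R_of(v[3],tl)).as_rotvec())
        print(a,"dp",dp.round(1),"turn",tr.round(1),"rows",max(np.linalg.norm(dp)/41.7,np.linalg.norm(tr)/7.16).round(1))
if __name__=="__main__": show(sys.argv[1:])
E
python3 nav.py 230,330,430,40 425,-200,430,-96
python3 - <<'E'
from h import *
A=np.vstack([cloud(load(n+".npz")).reshape(-1,3) for n in("top0","scene0")])
A=A[~np.isnan(A[:,0])]
m=(A[:,0]>690)&(A[:,0]<850)&(A[:,1]>-320)&(A[:,1]<100)&(A[:,2]>60)
B=A[m]
for z in range(60,480,30):
    k=B[(B[:,2]>=z)&(B[:,2]<z+30)]
    if len(k)>5:print(z,len(k),np.percentile(k[:,0],[1,50]).round(),k[:,1].min().round(),k[:,1].max().round())
E
```

```text
t 0.1 pos [191.  515.5 204.9] rot [-9.000e+01  6.000e-02  6.967e+01] gap 93.6 F [-0.8 -0.5 -0.1] j [ 1.15  0.3   1.52 -0.    1.32 -0.07]
230,330,430,40 dp [-160.6 -224.9 -101. ] turn [ 0.  29.7 -0.1] rows 7.1
425,-200,430,-96 dp [-589.9 -224.5 -468. ] turn [ 1.000e-01  1.657e+02 -0.000e+00] rows 23.1
60 57 [845. 848.] -56.0 -35.0
90 64 [846. 849.] -54.0 -32.0
120 18 [845. 848.] -53.0 -32.0
150 1213 [772. 774.] -320.0 100.0
180 8286 [773. 778.] -320.0 100.0
210 5708 [773. 785.] -320.0 100.0
240 6311 [773. 785.] -320.0 100.0
270 7079 [773. 785.] -320.0 100.0
300 8023 [773. 785.] -320.0 100.0
330 8981 [774. 785.] -320.0 100.0
360 4565 [773. 786.] -320.0 100.0
390 3144 [773. 786.] -320.0 100.0
420 2775 [774. 785.] -320.0 99.0
450 382 [772. 785.] -320.0 -176.0
```

{"method": "servo_tool", "body": {"commands": [{"dp":[-160,-225,-100],"turn":[0,30,0]},{"dp":[-160,-225,-100],"turn":[0,30,0]},{"dp":[-160,-225,-100],"turn":[0,30,0]},{"dp":[-160,-225,-100],"turn":[0,30,0]},{"dp":[-160,-225,-100],"turn":[0,30,0]}], "grip": 0.2}}

```text
clock: 0.52
eef_pos: [218.0, 383.0, 366.2]
eef_rot: [-1.571, 0.001, 0.685]
wrist_force: [0.3, -0.3, 0.5]
finger_gap: 64.0
```

```bash
python3 nav.py  260,250,430,30 425,-200,430,-96
```

```text
t 0.52 pos [218.  383.  366.2] rot [-9.003e+01  8.000e-02  3.924e+01] gap 64.0 F [ 0.3 -0.3  0.5] j [ 0.97 -0.02  1.52 -0.    1.64  0.29]
260,250,430,30 dp [ -51.7  -63.6 -129.6] turn [ 0.   9.2 -0.1] rows 3.7
425,-200,430,-96 dp [-208.5  -63.2 -582.5] turn [1.000e-01 1.352e+02 0.000e+00] rows 18.9
```

{"method": "servo_tool", "body": {"commands": [{"dp":[-26,-64,-70],"turn":[0,7,0]},{"dp":[-40,-64,-100],"turn":[0,14,0]},{"dp":[-60,-64,-140],"turn":[0,21,0]},{"dp":[-75,-64,-180],"turn":[0,28,0]},{"dp":[-90,-64,-220],"turn":[0,35,0]}]}}

```text
clock: 0.93
eef_pos: [273.1, 198.5, 428.2]
eef_rot: [-1.572, -0.0, 0.069]
wrist_force: [0.8, -0.7, -0.4]
finger_gap: 38.2
```

```bash
python3 nav.py  425,-200,430,-96 432,-270,150,-96
```

```text
t 0.93 pos [273.1 198.5 428.2] rot [-9.004e+01 -2.000e-02  3.950e+00] gap 38.2 F [ 0.8 -0.7 -0.4] j [ 0.52 -0.26  1.59 -0.    1.81  0.45]
425,-200,430,-96 dp [ 124.1   -1.4 -408. ] turn [  0.  100.    0.1] rows 14.0
432,-270,150,-96 dp [ 126.1  278.6 -478.1] turn [  0.  100.    0.1] rows 14.0
```

{"method": "servo_tool", "body": {"commands": [{"dp":[124,0,-408],"turn":[0,100,0]},{"dp":[124,0,-408],"turn":[0,100,0]},{"dp":[124,0,-408],"turn":[0,100,0]},{"dp":[124,0,-408],"turn":[0,100,0]},{"dp":[124,0,-408],"turn":[0,100,0]}]}}

```text
clock: 1.35
eef_pos: [347.1, 3.2, 428.2]
eef_rot: [-1.571, -0.001, -0.557]
wrist_force: [1.5, 1.0, -0.2]
finger_gap: 37.8
```

```bash
python3 nav.py  432,-290,150,-96 432,-290,250,-96
```

```text
t 1.35 pos [347.1   3.2 428.2] rot [-9.004e+01 -4.000e-02 -3.194e+01] gap 37.8 F [ 1.5  1.  -0.2] j [-0.1  -0.24  1.57 -0.    1.81  0.46]
432,-290,150,-96 dp [ 227.   278.5 -203.7] turn [ 0.  64.1  0.1] rows 9.9
432,-290,250,-96 dp [ 227.1  178.5 -203.7] turn [ 0.  64.1  0.1] rows 8.9
```

{"method": "servo_tool", "body": {"commands": [{"dp":[35,5,-30],"turn":[0,7,0]},{"dp":[227,240,-204],"turn":[0,64,0]},{"dp":[227,240,-204],"turn":[0,64,0]},{"dp":[227,240,-204],"turn":[0,64,0]},{"dp":[227,240,-204],"turn":[0,64,0]}]}}

```text
clock: 1.77
eef_pos: [392.9, -156.1, 312.0]
eef_rot: [-1.571, -0.001, -1.183]
wrist_force: [0.6, 1.1, 0.3]
finger_gap: 37.4
```

```bash
python3 nav.py  432,-316,180,-96
```

```text
t 1.77 pos [ 392.9 -156.1  312. ] rot [-9.001e+01 -5.000e-02 -6.777e+01] gap 37.4 F [0.6 1.1 0.3] j [-0.46 -0.06  1.67 -0.    1.52  0.72]
432,-316,180,-96 dp [162.7 132.2 -24.3] turn [-0.  28.2  0.1] rows 5.1
```

{"method": "servo_tool", "body": {"commands": [{"dp":[163,132,-24],"turn":[0,28.2,0]},{"dp":[163,132,-24],"turn":[0,28.2,0]},{"dp":[163,132,-24],"turn":[0,28.2,0]},{"dp":[163,132,-24],"turn":[0,28.2,0]},{"dp":[163,132,-24],"turn":[0,28.2,0]}]}}

```text
clock: 2.18
eef_pos: [431.4, -314.0, 181.6]
eef_rot: [-1.571, -0.001, -1.684]
wrist_force: [1.0, 0.2, -0.4]
finger_gap: 37.5
```

```bash
cat > wr.py <<'E'
import sys
from h import *
from cell import manip
def wrist(name):
    s=manip.read_state();pose=(np.array(s["eef_pos"]),np.array(s["eef_rot"]))
    c=manip.camera("wrist");np.savez(name+".npz",pos=pose[0],rot=pose[1],**c)
    cv2.imwrite(f"pics/{name}.png",c["img"][:,:,::-1]);return c,pose
if __name__=="__main__": wrist(sys.argv[1])
E
python3 wr.py w1;python3 nav.py  439.7,-316.4,8,-96
```

```text
t 2.23 pos [ 430.4 -316.9  175.1] rot [-90.4    0.18 -96.22] gap 37.3 F [-2.4 -0.3 -6.3] j [-0.7   0.3   1.6  -0.    1.25  0.98]
439.7,-316.4,8,-96 dp [ -0.9 167.   10.3] turn [ 0.4 -0.2 -0.2] rows 4.0
```

View pics/w1.png

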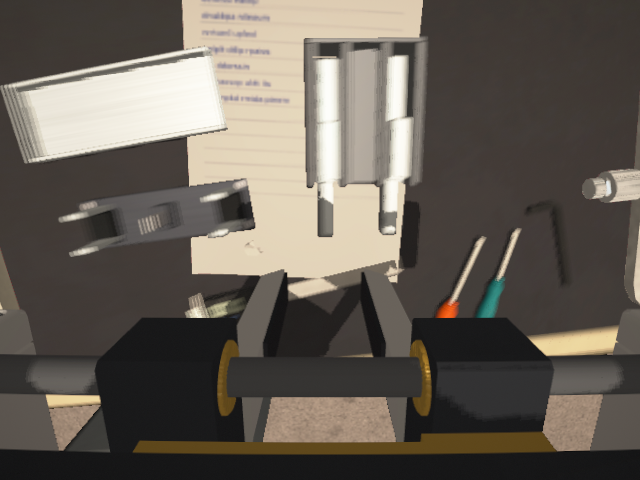

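```bash
python3 - <<'E'
from wr import *
c,pose=wrist("w2")
P=cloud(c,pose);Q=P.reshape(-1,3)
u=lambda a:(np.cos(np.radians(a)),np.sin(np.radians(a)))
for nm,ylo,yhi in(("b1",-335,-300),("b2",-390,-355)):
    m=(Q[:,0]>405)&(Q[:,0]<460)&(Q[:,1]>ylo)&(Q[:,1]<yhi)&(Q[:,2]>31)&(Q[:,2]<38)
    p=Q[m];
    if len(p)>10: r=cv2.minAreaRect(p[:,:2].astype(np.float32));print(nm,len(p),np.round(r[0],1),np.round(r[1],1),r[2],p.min(0).round(1),p.max(0).round(1))
    for x in(425,435,445,455):
        k=p[abs(p[:,0]-x)<3];
        if len(k)>3: print(x,np.percentile(k[:,1],[2,98]).round(1),k[:,1].mean().round(1))
im=c["img"][:,:,::-1].copy()
d=np.array([*u(-5.9),0]);n=np.array([-d[1],d[0],0])
for o in((495.4,-322.2,0),(489.2,-378.4,0)):
    for a,b in((-75,7),(-75,-7),(-27,7),(-27,-7)):
        q=proj(c,np.array(o)+a*d+b*n+[0,0,35],pose)[0];cv2.circle(im,tuple(int(round(k)) for k in q),2,(0,0,255),-1)
cv2.imwrite("pics/w2m.png",cv2.resize(im[20:300,150:450],None,fx=2,fy=2))
E
```

```text
b1 675 [ 440.4 -315.5] [14.3 40.4] 83.48479461669922 [ 419.9 -323.6   31.6] [ 460.  -306.3   38. ]
425 [-320.2 -306.5] -313.3
435 [-321.1 -307.7] -314.4
445 [-322.1 -308.8] -315.7
455 [-323.2 -310. ] -316.8
b2 773 [ 438.1 -372.5] [14.4 44.7] 83.99717712402344 [ 415.2 -381.6   31. ] [ 460.  -363.5   38. ]
425 [-377.6 -364.3] -370.6
435 [-379.3 -365.2] -371.8
445 [-379.7 -366.1] -372.7
455 [-381.3 -367.3] -374.1
```

View pics/w2m.png

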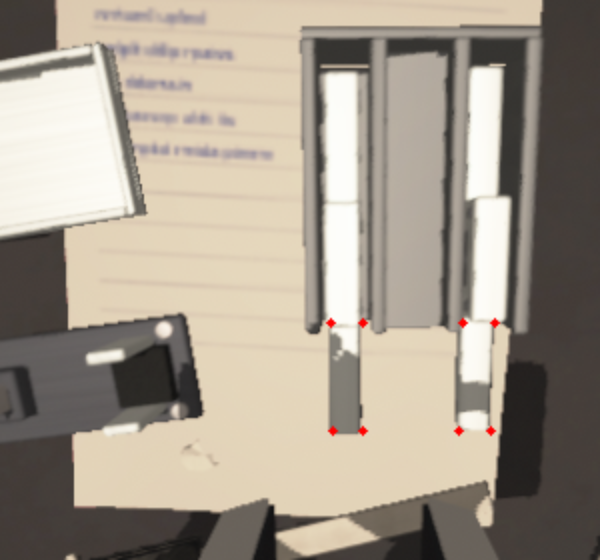

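```bash
python3 nav.py  439,-315.2,60,-96.3 439,-315.2,8,-96.3
```

```text
t 2.28 pos [ 430.  -314.4  177.4] rot [-90.41   0.22 -96.14] gap 37.6 F [ 0.   0.1 -0.5] j [-0.7   0.29  1.6  -0.    1.26  0.98]
439,-315.2,60,-96.3 dp [  0.3 117.3   9.8] turn [ 0.4  0.2 -0.2] rows 2.8
439,-315.2,8,-96.3 dp [  0.5 169.3  10.2] turn [ 0.4  0.2 -0.2] rows 4.1
```

{"method": "servo_tool", "body": {"commands": [{"dp":[0.5,40,10],"turn":[0.4,0.2,-0.2]},{"dp":[0.5,80,10],"turn":[0.4,0.2,-0.2]},{"dp":[0.5,120,10],"turn":[0.4,0.2,-0.2]},{"dp":[0.5,145,10],"turn":[0.4,0.2,-0.2]},{"dp":[0.5,160,10],"turn":[0.4,0.2,-0.2]}]}}

```text
clock: 2.7
eef_pos: [437.7, -313.7, 14.4]
eef_rot: [-1.574, 0.003, -1.681]
wrist_force: [0.1, 0.1, 0.0]
finger_gap: 37.3
```

```bash
python3 nav.py  439,-315.2,9,-96.3
```

```text
t 2.7 pos [ 437.7 -313.7   14.4] rot [-90.2    0.15 -96.31] gap 37.3 F [0.1 0.1 0. ] j [-0.69  0.51  1.71  0.    0.92  0.99]
439,-315.2,9,-96.3 dp [1.3 5.4 1.5] turn [ 0.2 -0.  -0.1] rows 0.1
```

{"method": "servo_tool", "body": {"commands": [{"dp":[1.3,5.4,1.5],"turn":[0.2,0,-0.1]},{"dp":[1.3,5.4,1.5],"turn":[0.2,0,-0.1]},{"dp":[1.3,5.4,1.5],"turn":[0.2,0,-0.1]},{"dp":[1.3,5.4,1.5],"turn":[0.2,0,-0.1]},{"dp":[1.3,5.4,1.5],"turn":[0.2,0,-0.1]}], "grip": 1, "force": 45}}

```text
clock: 3.12
eef_pos: [439.7, -315.6, 10.5]
eef_rot: [-1.569, -0.001, -1.681]
wrist_force: [-0.6, 0.1, 3.8]
finger_gap: 13.5
```

```bash
python3 nav.py  439,-315.2,85,-96.3
```

```text
t 3.12 pos [ 439.7 -315.6   10.5] rot [-8.988e+01 -3.000e-02 -9.630e+01] gap 13.5 F [-0.6  0.1  3.8] j [-0.69  0.52  1.71  0.    0.91  0.99]
439,-315.2,85,-96.3 dp [ -0.3 -74.5  -0.6] turn [-0.1 -0.   0. ] rows 1.8
```

Gripped. Lift slowly.

{"method": "servo_tool", "body": {"commands": [{"dp":[0,0,0],"turn":[0,0,0]},{"dp":[0,-15,0],"turn":[0,0,0]},{"dp":[0,-35,0],"turn":[0,0,0]},{"dp":[0,-60,0],"turn":[0,0,0]},{"dp":[0,-85,0],"turn":[0,0,0]}]}}

```text
clock: 3.53
eef_pos: [439.3, -315.4, 96.8]
eef_rot: [-1.569, -0.0, -1.681]
wrist_force: [-0.2, 0.3, -0.6]
finger_gap: 13.5
```

```bash
python3 nav.py 439,-316,110,-96;python3 - <<'E'
from cell import manip
import cv2
cv2.imwrite("pics/s1.png",manip.camera("scene")["img"][200:400,180:460,::-1].repeat(2,0).repeat(2,1))
E
```

```text
t 3.53 pos [ 439.3 -315.4   96.8] rot [-8.989e+01 -2.000e-02 -9.630e+01] gap 13.5 F [-0.2  0.3 -0.6] j [-0.69  0.39  1.66  0.    1.08  0.99]
439,-316,110,-96 dp [  0.6 -13.2  -0.2] turn [-0.1 -0.3  0. ] rows 0.3
```

View pics/s1.png

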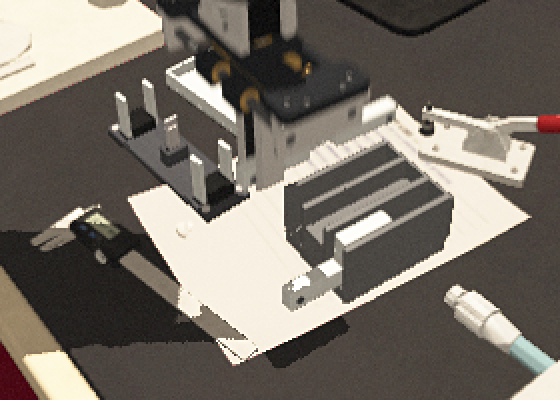

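{"method": "servo_tool", "body": {"commands": [{"dp":[0,30,0],"turn":[0,0,0]},{"dp":[0,60,0],"turn":[0,0,0]},{"dp":[0,78,0],"turn":[0,0,0]},{"dp":[0,84,0],"turn":[0,0,0]},{"dp":[0,86,0],"turn":[0,0,0]}]}}

```text
clock: 4.0
eef_pos: [441.4, -317.0, 15.3]
eef_rot: [-1.564, -0.004, -1.681]
wrist_force: [-0.0, -0.2, -0.5]
finger_gap: 13.9
```

{"method": "servo_tool", "body": {"commands": [{"dp":[0,0,0],"turn":[0,0,0]},{"dp":[0,0,0],"turn":[0,0,0]},{"dp":[0,-4,0],"turn":[0,0,0]},{"dp":[0,-8,0],"turn":[0,0,0]}], "grip": 0.6}}

```text
clock: 4.33
eef_pos: [441.7, -317.3, 24.6]
eef_rot: [-1.563, -0.004, -1.681]
wrist_force: [0.2, 0.2, 0.6]
finger_gap: 18.9
```

```bash
python3 nav.py 439.5,-315.4,18,-96.3
```

```text
t 4.33 pos [ 441.7 -317.3   24.6] rot [-89.56  -0.24 -96.3 ] gap 18.9 F [0.2 0.2 0.6] j [-0.69  0.5   1.7   0.    0.93  0.99]
439.5,-315.4,18,-96.3 dp [-1.7  6.6 -2.5] turn [-0.4  0.   0.2] rows 0.2
```

{"method": "servo_tool", "body": {"commands": [{"dp":[-1.7,6.6,-2.5],"turn":[-0.4,0,0.2]},{"dp":[-1.7,6.6,-2.5],"turn":[-0.4,0,0.2]}]}}

```text
clock: 4.5
eef_pos: [439.3, -315.1, 17.9]
eef_rot: [-1.57, -0.001, -1.681]
wrist_force: [-0.1, -0.2, -0.2]
finger_gap: 18.6
```

```bash
python3 nav.py 439.5,-315.4,18,-96.3;python3 wr.py w3
```

```text
t 4.5 pos [ 439.3 -315.1   17.9] rot [-8.998e+01 -4.000e-02 -9.629e+01] gap 18.6 F [-0.1 -0.2 -0.2] j [-0.69  0.51  1.71 -0.    0.92  0.99]
439.5,-315.4,18,-96.3 dp [ 0.2 -0.1  0.3] turn [-0.  0.  0.] rows 0.0
```

View pics/w3.png

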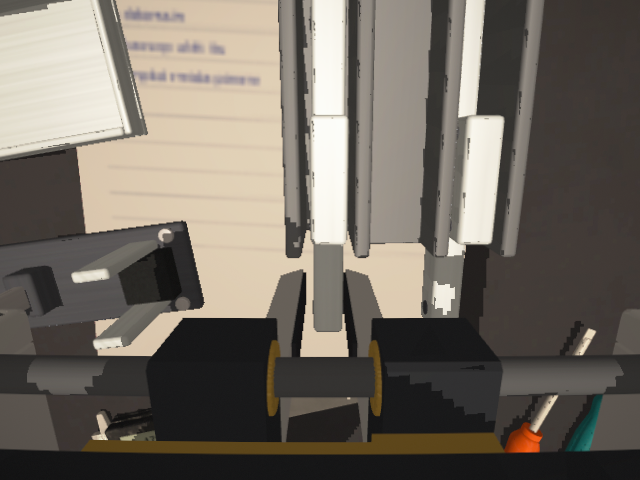

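{"method": "servo_tool", "body": {"commands": [{"dp":[0,0,0],"turn":[0,0,0]},{"dp":[0,0,0],"turn":[0,0,0]},{"dp":[0,0,0],"turn":[0,0,0]},{"dp":[0,-10,0],"turn":[0,0,0]},{"dp":[0,-35,0],"turn":[0,0,0]}], "grip": 1, "force": 55}}

```text
clock: 4.97
eef_pos: [437.9, -314.0, 51.0]
eef_rot: [-1.575, 0.002, -1.681]
wrist_force: [-0.3, 0.3, -0.7]
finger_gap: 13.1
```

```bash
python3 nav.py 439.5,-315.4,120,-96.3 645,-195,130,1;python3 wr.py w4
```

```text
t 4.97 pos [ 437.9 -314.    51. ] rot [-90.24   0.14 -96.3 ] gap 13.1 F [-0.3  0.3 -0.7] j [-0.69  0.46  1.69 -0.    0.99  0.99]
439.5,-315.4,120,-96.3 dp [  1.  -69.    1.4] turn [ 0.2  0.  -0.1] rows 1.7
645,-195,130,1 dp [-141.2  -79.5  192.5] turn [  0.1 -97.3  -0.3] rows 13.6
```

View pics/w4.png

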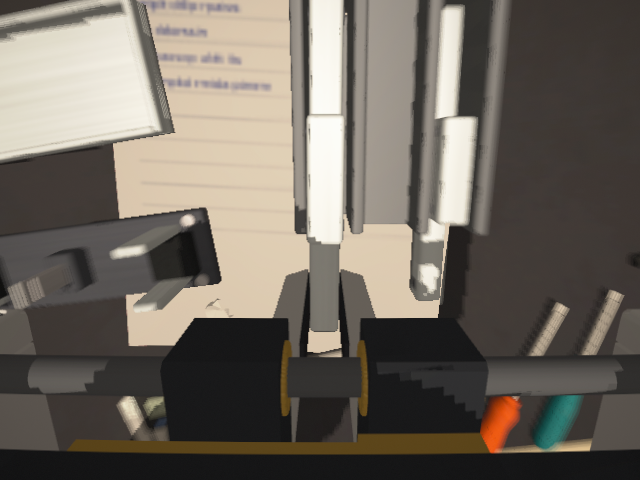

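{"method": "servo_tool", "body": {"commands": [{"dp":[1,-35,1.4],"turn":[0.2,0,-0.1]},{"dp":[1,-70,1.4],"turn":[0.2,0,-0.1]},{"dp":[-30,-79,30],"turn":[0.1,-7,-0.1]},{"dp":[-45,-79,50],"turn":[0.1,-14,-0.2]},{"dp":[-60,-79,70],"turn":[0.1,-21,-0.2]}]}}

```text
clock: 5.43
eef_pos: [517.6, -263.0, 138.7]
eef_rot: [-1.566, -0.009, -1.308]
wrist_force: [0.6, -0.7, -2.0]
finger_gap: 13.8
```

```bash
python3 nav.py 640,-195,130,1
```

```text
t 5.43 pos [ 517.6 -263.   138.7] rot [-89.71  -0.52 -74.95] gap 13.8 F [ 0.6 -0.7 -2. ] j [-0.53  0.42  1.52 -0.    1.19  0.78]
640,-195,130,1 dp [-34.    9.  135.8] turn [  0.1 -76.    0.6] rows 10.6
```

{"method": "servo_tool", "body": {"commands": [{"dp":[-7,9,30],"turn":[0,-7,0.3]},{"dp":[-14,9,60],"turn":[0,-14,0.6]},{"dp":[-21,9,90],"turn":[0,-21,0.6]},{"dp":[-28,9,115],"turn":[0,-28,0.6]},{"dp":[-34,9,135],"turn":[0,-35,0.6]}]}}

```text
clock: 5.85
eef_pos: [640.7, -193.9, 130.5]
eef_rot: [-1.569, -0.001, -0.69]
wrist_force: [-1.6, 0.1, -1.2]
finger_gap: 13.7
```

```bash
python3 nav.py 645,-195,100,1
```

```text
t 5.85 pos [ 640.7 -193.9  130.5] rot [-8.987e+01 -5.000e-02 -3.956e+01] gap 13.7 F [-1.6  0.1 -1.2] j [-0.35  0.63  1.22  0.    1.29  0.34]
645,-195,100,1 dp [ 4.  30.6  1.8] turn [ -0.1 -40.6   0.1] rows 5.7
```

{"method": "servo_tool", "body": {"commands": [{"dp":[4,6,1.8],"turn":[0,-7,0]},{"dp":[4,12,1.8],"turn":[0,-14,0]},{"dp":[4,18,1.8],"turn":[0,-21,0]},{"dp":[4,24,1.8],"turn":[0,-28,0]},{"dp":[4,30,1.8],"turn":[0,-35,0]}]}}

```text
clock: 6.27
eef_pos: [645.1, -194.9, 100.9]
eef_rot: [-1.57, -0.002, -0.073]
wrist_force: [0.2, 0.0, -1.1]
finger_gap: 13.5
```

```bash
python3 nav.py 645,-195,30,1 645,-195,5,1
```

```text
t 6.27 pos [ 645.1 -194.9  100.9] rot [-89.93  -0.13  -4.2 ] gap 13.5 F [ 0.2  0.  -1.1] j [-0.35  0.67  1.23  0.    1.24 -0.28]
645,-195,30,1 dp [-0.3 70.9 -0.2] turn [-0.1 -5.2  0.1] rows 1.7
645,-195,5,1 dp [-0.3 95.9 -0.2] turn [-0.1 -5.2  0.1] rows 2.3
```

{"method": "servo_tool", "body": {"commands": [{"dp":[0,25,0],"turn":[0,-5.2,0]},{"dp":[0,45,0],"turn":[0,-5.2,0]},{"dp":[0,60,0],"turn":[0,-5.2,0]},{"dp":[0,65,0],"turn":[0,-5.2,0]},{"dp":[0,70,0],"turn":[0,-5.2,0]}]}}

```text
clock: 6.68
eef_pos: [645.3, -194.9, 31.0]
eef_rot: [-1.57, -0.002, 0.017]
wrist_force: [-0.2, -0.8, -1.2]
finger_gap: 13.6
```

```bash
python3 nav.py 645,-195,3,1; python3 - <<'E'
from cell import manip
import cv2
cv2.imwrite("pics/s2.png",manip.camera("scene")["img"][150:350,180:460,::-1].repeat(2,0).repeat(2,1))
E
python3 wr.py w5
```

```text
t 6.68 pos [ 645.3 -194.9   31. ] rot [-89.94  -0.12   0.99] gap 13.6 F [-0.2 -0.8 -1.2] j [-0.35  0.74  1.28  0.    1.12 -0.37]
645,-195,3,1 dp [-0.3 28.  -0.2] turn [-0.1 -0.   0.1] rows 0.7
```

View pics/s2.png

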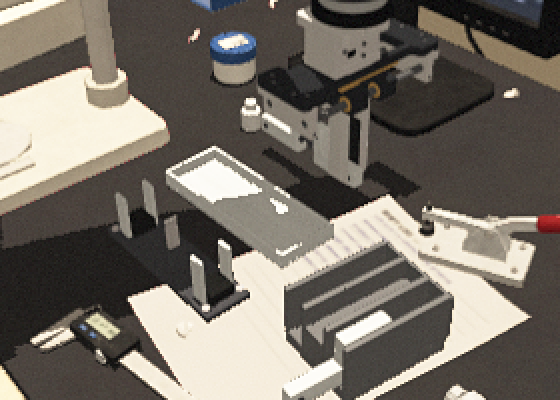

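View pics/w5.png

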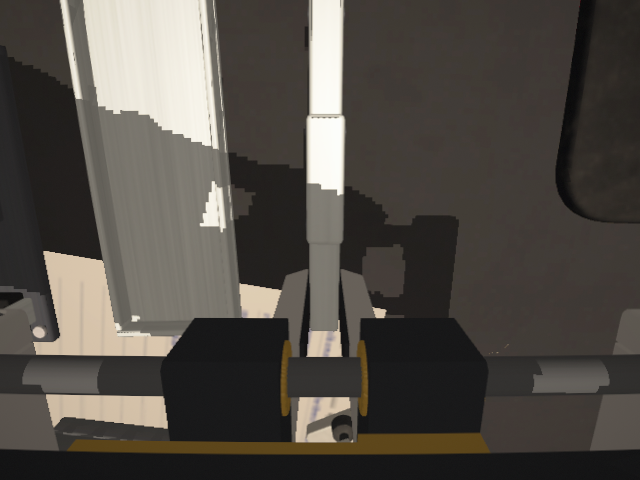

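{"method": "servo_tool", "body": {"commands": [{"dp":[0,14,0],"turn":[0,0,0]},{"dp":[0,22,0],"turn":[0,0,0]},{"dp":[0,26,0],"turn":[0,0,0]},{"dp":[0,27,0],"turn":[0,0,0]},{"dp":[0,28,0],"turn":[0,0,0]}]}}

```text
clock: 7.2
eef_pos: [645.4, -194.9, 3.0]
eef_rot: [-1.57, -0.002, 0.017]
wrist_force: [0.5, 0.3, -1.3]
finger_gap: 13.7
```

```bash
python3 nav.py 645,-195,3,1
```

```text
t 7.2 pos [ 645.4 -194.9    3. ] rot [-89.94  -0.13   0.99] gap 13.7 F [ 0.5  0.3 -1.3] j [-0.35  0.78  1.29  0.    1.07 -0.37]
645,-195,3,1 dp [-0.4  0.  -0.1] turn [-0.1 -0.   0.1] rows 0.0
```

{"method": "servo_tool", "body": {"commands": [{"dp":[0,1,0],"turn":[0,0,0]},{"dp":[0,1.3,0],"turn":[0,0,0]}]}}

```text
clock: 7.37
eef_pos: [645.6, -194.9, 2.7]
eef_rot: [-1.57, -0.003, 0.017]
wrist_force: [-4.3, 1.5, 7.5]
finger_gap: 13.4
```

{"method": "servo_tool", "body": {"commands": [{"dp":[0,0,0],"turn":[0,0,0]},{"dp":[0,0,0],"turn":[0,0,0]},{"dp":[0,0,0],"turn":[0,0,0]},{"dp":[0,0,0],"turn":[0,0,0]},{"dp":[0,-10,0],"turn":[0,0,0]}], "grip": 0.4}}

```text
clock: 7.78
eef_pos: [644.7, -194.6, 11.2]
eef_rot: [-1.569, 0.0, 0.017]
wrist_force: [-0.3, -0.3, -0.1]
finger_gap: 28.2
```

{"method": "servo_tool", "body": {"commands": [{"dp":[0,-30,0],"turn":[0,0,0]},{"dp":[0,-60,0],"turn":[0,0,0]},{"dp":[0,-75,10],"turn":[0,0,0]},{"dp":[0,-85,15],"turn":[0,0,0]},{"dp":[0,-85,15],"turn":[0,0,0]}]}}

```text
clock: 8.2
eef_pos: [645.2, -178.5, 98.4]
eef_rot: [-1.57, -0.003, 0.019]
wrist_force: [0.9, 1.0, 0.6]
finger_gap: 28.2
```

```bash
python3 - <<'E'
from wr import *
import nav
nav.show(["645,-140,50,1","645,-140,25,1"])
c,pose=wrist("w6")
Q=cloud(c,pose).reshape(-1,3)
for z0,z1 in((15,25),(40,52)):
    m=(Q[:,0]>620)&(Q[:,0]<675)&(Q[:,1]>-230)&(Q[:,1]<-45)&(Q[:,2]>z0)&(Q[:,2]<z1)
    p=Q[m];r=cv2.minAreaRect(p[:,:2].astype(np.float32));print(z0,len(p),np.round(r[0],1),np.round(r[1],1),round(r[2],2),p.min(0).round(1),p.max(0).round(1))
E
```

```text
t 8.2 pos [ 645.2 -178.5   98.4] rot [-89.94  -0.16   1.07] gap 28.2 F [0.9 1.  0.6] j [-0.33  0.66  1.25  0.    1.23 -0.34]
645,-140,50,1 dp [ 0.3 48.4 38.5] turn [-0.1  0.1  0.2] rows 1.5
645,-140,25,1 dp [ 0.3 73.4 38.4] turn [-0.1  0.1  0.2] rows 2.0
15 2779 [ 644.3 -136. ] [ 14.8 148.8] 0.7 [ 636.2 -210.4   15. ] [652.1 -61.6  24.6]
40 1685 [ 644.3 -136.3] [14.6 48.1] 0.83 [ 636.7 -160.5   40.2] [ 651.6 -112.3   49.9]
```

View pics/w6.png

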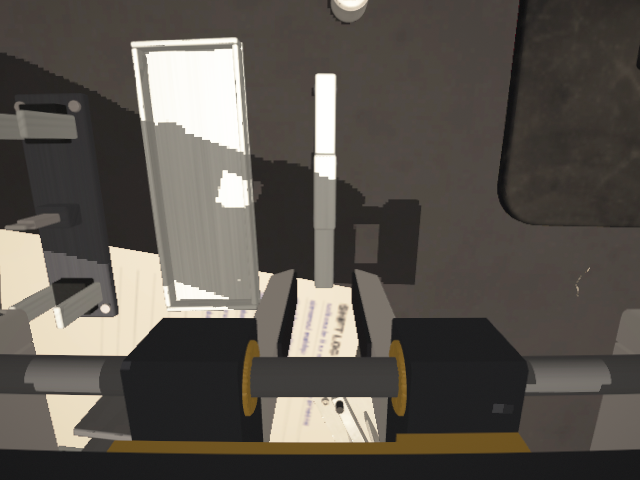

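```bash
python3 nav.py 644.4,-136.2,70,0.8 644.4,-136.2,26,0.8
```

```text
t 8.25 pos [ 644.6 -178.9   96.5] rot [-8.99e+01 -3.00e-02  1.06e+00] gap 28.1 F [-0.1 -0.7 -0.7] j [-0.33  0.66  1.25  0.    1.23 -0.35]
644.4,-136.2,70,0.8 dp [ 0.6 26.5 42.6] turn [-0.1  0.3  0. ] rows 1.2
644.4,-136.2,26,0.8 dp [ 0.5 70.5 42.6] turn [-0.1  0.3  0. ] rows 2.0
```

{"method": "servo_tool", "body": {"commands": [{"dp":[0.5,15,35],"turn":[-0.1,0.3,0]},{"dp":[0.5,40,43],"turn":[-0.1,0.3,0]},{"dp":[0.5,60,42.7],"turn":[-0.1,0.3,0]},{"dp":[0.5,69,42.7],"turn":[-0.1,0.3,0]},{"dp":[0.5,70,42.7],"turn":[-0.1,0.3,0]}]}}

```text
clock: 8.67
eef_pos: [642.7, -135.7, 23.0]
eef_rot: [-1.569, 0.005, 0.013]
wrist_force: [0.3, 0.3, 0.1]
finger_gap: 28.3
```

{"method": "servo_tool", "body": {"commands": [{"dp":[0,0,0],"turn":[0,0,0]},{"dp":[0,0,0],"turn":[0,0,0]},{"dp":[0,0,0],"turn":[0,0,0]},{"dp":[0,0,0],"turn":[0,0,0]}], "grip": 1, "force": 40}}

```text
clock: 9.0
eef_pos: [643.0, -136.1, 23.8]
eef_rot: [-1.57, 0.004, 0.013]
wrist_force: [0.3, -0.4, -1.0]
finger_gap: 13.9
```

```bash
python3 nav.py 644.4,-136.2,120,0.8 452.3,-160.9,140,1.1
```

```text
t 9.0 pos [ 643.  -136.1   23.8] rot [-89.94   0.2    0.74] gap 13.9 F [ 0.3 -0.4 -1. ] j [-0.26  0.72  1.33  0.    1.09 -0.28]
644.4,-136.2,120,0.8 dp [  1.  -96.2  -0. ] turn [-0.1 -0.1 -0.2] rows 2.3
452.3,-160.9,140,1.1 dp [-191.4 -115.5  -22.2] turn [-0.1 -0.4 -0.2] rows 5.4
```

{"method": "servo_tool", "body": {"commands": [{"dp":[0,-30,0],"turn":[0,0,0]},{"dp":[0,-70,0],"turn":[0,0,0]},{"dp":[0,-96,0],"turn":[0,0,0]},{"dp":[-40,-100,-4],"turn":[-0.1,-0.4,-0.2]},{"dp":[-80,-100,-9],"turn":[-0.1,-0.4,-0.2]}]}}

```text
clock: 9.42
eef_pos: [564.3, -146.4, 126.7]
eef_rot: [-1.573, -0.005, 0.021]
wrist_force: [0.2, -1.0, -1.3]
finger_gap: 13.6
```

```bash
python3 nav.py  452.3,-160.9,105,1.1
```

```text
t 9.42 pos [ 564.3 -146.4  126.7] rot [-90.15  -0.31   1.22] gap 13.6 F [ 0.2 -1.  -1.3] j [-0.32  0.44  1.52 -0.    1.18 -0.34]
452.3,-160.9,105,1.1 dp [-112.4   21.1  -12. ] turn [0.1 0.1 0.3] rows 2.8
```

{"method": "servo_tool", "body": {"commands": [{"dp":[-40,5,-4],"turn":[0.1,0.1,0.3]},{"dp":[-80,10,-8],"turn":[0.1,0.1,0.3]},{"dp":[-108,15,-12],"turn":[0.1,0.1,0.3]},{"dp":[-112.4,17,-12],"turn":[0.1,0.1,0.3]},{"dp":[-112.4,17,-12],"turn":[0.1,0.1,0.3]}]}}

```text
clock: 9.83
eef_pos: [451.5, -161.2, 109.7]
eef_rot: [-1.572, -0.001, 0.018]
wrist_force: [-0.0, -0.5, -1.9]
finger_gap: 13.7
```

```bash
python3 - <<'E'
from wr import *
import nav
nav.show(["452.3,-160.9,80,1.1","452.3,-160.9,56,1.1"])
c,pose=wrist("w7")
Q=cloud(c,pose).reshape(-1,3)
z=pose[0][2]-24
for nm,z0,z1 in(("arm",z+15,z+25),("br",z+40,z+50)):
    m=(Q[:,0]>435)&(Q[:,0]<470)&(Q[:,1]>-245)&(Q[:,1]<-75)&(Q[:,2]>z0)&(Q[:,2]<z1)
    p=Q[m]
    if len(p)>10: r=cv2.minAreaRect(p[:,:2].astype(np.float32));print(nm,len(p),np.round(r[0],1),np.round(r[1],1),round(r[2],2),p.min(0).round(1),p.max(0).round(1))
m=(Q[:,0]>425)&(Q[:,0]<480)&(Q[:,1]>-245)&(Q[:,1]<-75)&(Q[:,2]>48)&(Q[:,2]<62);p=Q[m];print(len(p))
for sx in(0,1):
  for sy in (0,1):
    k=p[((p[:,0]>452)==sx)&((p[:,1]>-160.6)==sy)]
    if len(k): print(sx,sy,len(k),k.mean(0).round(1),k.min(0).round(1),k.max(0).round(1))
E
```

```text
t 9.83 pos [ 451.5 -161.2  109.7] rot [-9.007e+01 -6.000e-02  1.040e+00] gap 13.7 F [-0.  -0.5 -1.9] j [-0.42  0.25  1.82 -0.    1.07 -0.44]
452.3,-160.9,80,1.1 dp [ 0.8 29.7  0.3] turn [ 0.1 -0.1  0.1] rows 0.7
452.3,-160.9,56,1.1 dp [ 0.8 53.7  0.4] turn [ 0.1 -0.1  0.1] rows 1.3
arm 3280 [ 450.7 -161.5] [ 14.4 149.6] 1.04 [ 442.3 -236.4  100.8] [458.6 -86.7 110.7]
br 3366 [ 448.8 -160.4] [48.2 32.1] 70.32 [ 435.  -184.9  125.7] [ 469.2 -137.   135.7]
454
0 1 232 [434.9 -97.7  57. ] [ 432.4 -105.8   48.2] [437.2 -90.   59.3]
1 1 222 [465.3 -97.   57.1] [ 462.9 -104.7   48.1] [468.  -89.4  59.7]
```

View pics/w7.png

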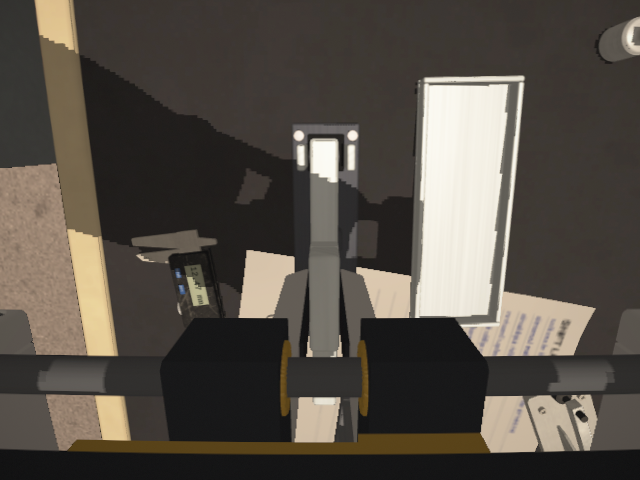

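{"method": "servo_tool", "body": {"commands": [{"dp":[0.6,15,0.9],"turn":[0.1,0,0.1]},{"dp":[0.6,28,0.9],"turn":[0.1,0,0.1]},{"dp":[0.6,38,0.9],"turn":[0.1,0,0.1]},{"dp":[0.6,44,0.9],"turn":[0.1,0,0.1]},{"dp":[0.6,46,0.9],"turn":[0.1,0,0.1]}]}}

```text
clock: 10.3
eef_pos: [453.7, -160.1, 63.1]
eef_rot: [-1.57, 0.001, 0.019]
wrist_force: [-0.8, 0.2, -1.4]
finger_gap: 13.8
```

```bash
python3 - <<'E'
from wr import *
import nav
nav.show(["452.2,-160.3,56,1.1"])
from cell import manip
c=manip.camera("scene")
cv2.imwrite("pics/s3.png",c["img"][200:340,200:340,::-1].repeat(4,0).repeat(4,1))
E
```

```text
t 10.3 pos [ 453.7 -160.1   63.1] rot [-8.996e+01  6.000e-02  1.100e+00] gap 13.8 F [-0.8  0.2 -1.4] j [-0.42  0.33  1.85  0.    0.96 -0.44]
452.2,-160.3,56,1.1 dp [-1.5  7.1 -0.1] turn [-0.   0.  -0.1] rows 0.2
```

View pics/s3.png

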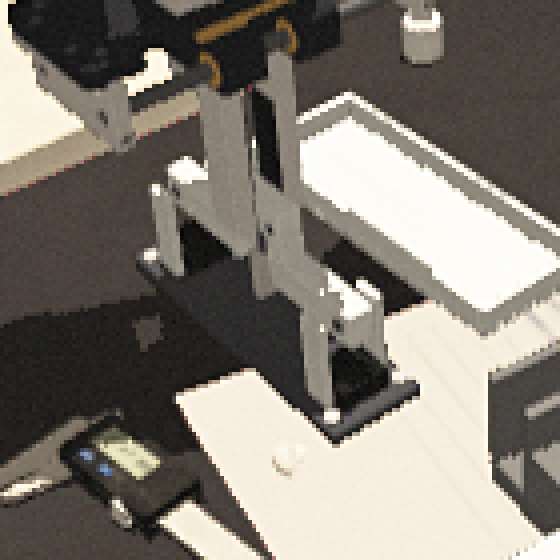

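{"method": "servo_tool", "body": {"commands": [{"dp":[-1.4,4,0],"turn":[0,0,0]},{"dp":[-1.4,6,0],"turn":[0,0,0]},{"dp":[-1.4,7.3,0],"turn":[0,0,0]},{"dp":[-1.4,7.3,0],"turn":[0,0,0]}]}}

```text
clock: 10.68
eef_pos: [452.3, -160.2, 56.1]
eef_rot: [-1.57, 0.001, 0.019]
wrist_force: [-0.2, 0.5, -2.0]
finger_gap: 13.5
```

```bash
python3 nav.py 452.2,-160.3,55.5,1.1
```

```text
t 10.68 pos [ 452.3 -160.2   56.1] rot [-8.996e+01  4.000e-02  1.090e+00] gap 13.5 F [-0.2  0.5 -2. ] j [-0.42  0.34  1.86  0.    0.95 -0.44]
452.2,-160.3,55.5,1.1 dp [-0.1  0.6 -0.1] turn [-0. -0. -0.] rows 0.0
```

Open slightly (to ~22 mm) so the beam settles between the fingers, then wait.

{"method": "servo_tool", "body": {"commands": [{"dp":[0,0.8,0],"turn":[0,0,0]},{"dp":[0,0.8,0],"turn":[0,0,0]},{"dp":[0,0.8,0],"turn":[0,0,0]},{"dp":[0,0.8,0],"turn":[0,0,0]},{"dp":[0,0.8,0],"turn":[0,0,0]}], "grip": 0.5}}

```text
clock: 11.1
eef_pos: [452.3, -160.2, 55.4]
eef_rot: [-1.57, 0.001, 0.019]
wrist_force: [0.4, 0.3, -0.2]
finger_gap: 23.7
```

{"method": "servo_tool", "body": {"commands": [{"dp":[0,-20,0],"turn":[0,0,0]},{"dp":[0,-40,0],"turn":[0,0,0]},{"dp":[0,-60,0],"turn":[0,0,0]},{"dp":[0,-75,0],"turn":[0,0,0]},{"dp":[0,-75,0],"turn":[0,0,0]}]}}

```text
clock: 11.52
eef_pos: [453.6, -160.8, 133.2]
eef_rot: [-1.572, -0.004, 0.019]
wrist_force: [0.6, 0.1, -0.2]
finger_gap: 23.4
```

{"method": "servo_tool", "body": {"commands": [{"dp":[0,0,0],"turn":[0,0,0]},{"dp":[0,0,0],"turn":[0,0,0]},{"dp":[0,0,0],"turn":[0,0,0]},{"dp":[0,0,0],"turn":[0,0,0]},{"dp":[0,0,0],"turn":[0,0,0]}]}}

```text
clock: 11.93
eef_pos: [453.3, -160.7, 132.5]
eef_rot: [-1.572, -0.003, 0.019]
wrist_force: [0.3, 0.2, 0.5]
finger_gap: 23.8
```

{"method": "servo_tool", "body": {"commands": [{"dp":[0,0,0],"turn":[0,0,0]},{"dp":[0,0,0],"turn":[0,0,0]},{"dp":[0,0,0],"turn":[0,0,0]}]}}

```text
clock: 12.18
eef_pos: [453.2, -160.7, 132.3]
eef_rot: [-1.572, -0.002, 0.019]
wrist_force: [0.4, -0.5, 0.1]
finger_gap: 23.5
```

```bash
cat > beamfit.py <<'E'
import sys
from wr import *
import nav
# measure beam on stand: slope of bridge top/arms along y, from wrist and scene
def fit(Q,nm,zr=(40,90)):
    m=(Q[:,0]>444)&(Q[:,0]<461)&(Q[:,1]>-240)&(Q[:,1]<-80)
    p=Q[m]
    b=p[(abs(p[:,1]+160.5)<21)&(p[:,2]>68)&(p[:,2]<86)]
    if len(b)>20:
        f=np.polyfit(b[:,1],b[:,2],1);print(nm,"bridge",len(b),"tilt",np.degrees(np.arctan(f[0])).round(2),"z mid",np.polyval(f,-160.5).round(1),"y",b[:,1].min().round(1),b[:,1].max().round(1))
    a=p[(abs(p[:,1]+160.5)>28)&(p[:,2]>36)&(p[:,2]<66)&(abs(p[:,0]-452.3+(p[:,1]+160.5)*.019)<5)]
    for s in(-1,1):
        k=a[np.sign(a[:,1]+160.5)==s]
        if len(k)>10:
            print(nm,"arm side",s,len(k),"median y,z",np.median(k[:,1]).round(1),np.median(k[:,2]).round(1),"z near 50..72:",np.median(k[abs(k[:,1]+160.5)>50][:,2]).round(1) if (abs(k[:,1]+160.5)>50).any() else None)
def main(n):
    nav.show([])
    c,pose=wrist(n);fit(cloud(c,pose).reshape(-1,3),"wrist")
    from cell import manip
    for k in("scene","top"):
        d=manip.camera(k);fit(cloud(d).reshape(-1,3),k)
        if k=="scene":cv2.imwrite(f"pics/{n}s.png",d["img"][200:340,200:340,::-1].repeat(4,0).repeat(4,1))
if __name__=="__main__":main(sys.argv[1])
E
python3 beamfit.py f1
```

```text
t 12.18 pos [ 453.2 -160.7  132.3] rot [-90.04  -0.13   1.09] gap 23.5 F [ 0.4 -0.5  0.1] j [-0.42  0.22  1.8   0.    1.12 -0.44]
wrist bridge 1231 tilt 8.28 z mid 78.6 y -181.5 -139.5
wrist arm side -1 478 median y,z -213.5 44.4 z near 50..72: 43.3
wrist arm side 1 1100 median y,z -105.9 60.3 z near 50..72: 61.8
scene bridge 158 tilt 6.63 z mid 74.8 y -181.1 -139.6
scene arm side -1 110 median y,z -212.0 41.9 z near 50..72: 39.9
scene arm side 1 75 median y,z -107.3 57.5 z near 50..72: 59.0
```

View pics/f1s.png

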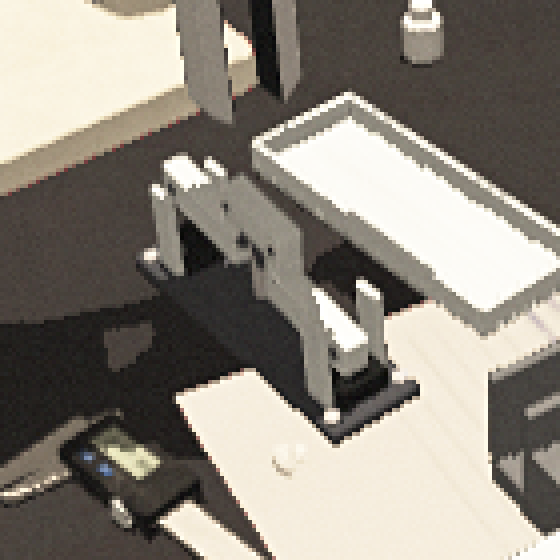

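View pics/f1.png

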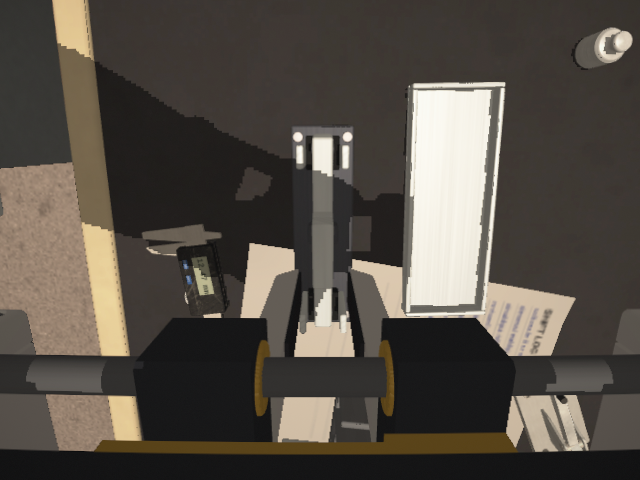

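```bash
python3 nav.py 452.3,-160.5,100,1.1,8.2 452.3,-160.5,55.5,1.1,8.2
```

```text
t 12.33 pos [ 453.3 -160.7  132.5] rot [-90.05  -0.15   1.09] gap 23.2 F [ 0.  -0.1  0.3] j [-0.42  0.22  1.8   0.    1.12 -0.44]
452.3,-160.5,100,1.1,8.2 dp [-1.1 32.5  0.2] turn [8.3 0.  0.2] rows 1.2
452.3,-160.5,55.5,1.1,8.2 dp [-1.2 77.   0.3] turn [8.3 0.  0.2] rows 1.8
```

{"method": "servo_tool", "body": {"commands": [{"dp":[-1.2,15,0.3],"turn":[7,0,0.2]},{"dp":[-1.2,35,0.3],"turn":[8.3,0,0.2]},{"dp":[-1.2,55,0.3],"turn":[8.3,0,0.2]},{"dp":[-1.2,70,0.3],"turn":[8.3,0,0.2]},{"dp":[-1.2,76,0.3],"turn":[8.3,0,0.2]}]}}

```text
clock: 12.75
eef_pos: [451.4, -160.2, 54.6]
eef_rot: [-1.426, 0.003, 0.019]
wrist_force: [-0.6, -0.0, -0.6]
finger_gap: 23.8
```

```bash
python3 nav.py 452.3,-160.5,55.5,1.1,8.2
```

```text
t 12.75 pos [ 451.4 -160.2   54.6] rot [-81.68   0.19   1.09] gap 23.8 F [-0.6 -0.  -0.6] j [-0.49  0.37  1.82  0.15  1.03 -0.59]
452.3,-160.5,55.5,1.1,8.2 dp [ 0.9 -0.9 -0.2] turn [-0.1 -0.  -0.2] rows 0.0
```

{"method": "servo_tool", "body": {"commands": [{"dp":[0.9,-1,-0.2],"turn":[0,0,0]},{"dp":[0.9,-1,-0.2],"turn":[0,0,0]},{"dp":[0.9,-1,-0.2],"turn":[0,0,0]},{"dp":[0.9,-1,-0.2],"turn":[0,0,0]}], "grip": 1, "force": 40}}

```text
clock: 13.08
eef_pos: [452.7, -160.7, 56.4]
eef_rot: [-1.426, 0.002, 0.019]
wrist_force: [-1.0, -0.0, -1.6]
finger_gap: 13.6
```

```bash
python3 nav.py 452.3,-160.5,120,1.1,8.2
```

```text
t 13.08 pos [ 452.7 -160.7   56.4] rot [-81.71   0.12   1.1 ] gap 13.6 F [-1.  -0.  -1.6] j [-0.49  0.37  1.82  0.15  1.03 -0.59]
452.3,-160.5,120,1.1,8.2 dp [ -0.5 -62.9   9.4] turn [-0.1 -0.  -0.1] rows 1.5
```

{"method": "servo_tool", "body": {"commands": [{"dp":[0,-15,2.2],"turn":[0,0,0]},{"dp":[0,-35,5.2],"turn":[0,0,0]},{"dp":[0,-63,9.4],"turn":[0,0,0]},{"dp":[0,-63,9.4],"turn":[0,0,0]}]}}

```text
clock: 13.42
eef_pos: [454.8, -161.4, 125.2]
eef_rot: [-1.43, -0.005, 0.019]
wrist_force: [0.2, -0.5, 0.2]
finger_gap: 13.2
```

```bash
python3 nav.py 556,-137.8,110,2.4 556,-137.8,60,2.4
```

```text
t 13.42 pos [ 454.8 -161.4  125.2] rot [-81.92  -0.26   1.1 ] gap 13.2 F [ 0.2 -0.5  0.2] j [-0.49  0.27  1.77  0.14  1.17 -0.56]
556,-137.8,110,2.4 dp [101.6  18.5  19.2] turn [-8.1 -1.3  0.4] rows 2.5
556,-137.8,60,2.4 dp [101.3  68.   12.2] turn [-8.1 -1.3  0.4] rows 2.9
```

{"method": "servo_tool", "body": {"commands": [{"dp":[38,8,7],"turn":[-4,-0.6,0.2]},{"dp":[76,14,14],"turn":[-8.1,-1.3,0.4]},{"dp":[101.5,30,17.6],"turn":[-8.1,-1.3,0.4]},{"dp":[101.4,55,14],"turn":[-8.1,-1.3,0.4]},{"dp":[101.3,68,12.2],"turn":[-8.1,-1.3,0.4]}]}}

```text
clock: 13.83
eef_pos: [556.2, -136.5, 57.6]
eef_rot: [-1.571, 0.002, 0.044]
wrist_force: [-0.6, 0.2, -2.6]
finger_gap: 13.7
```

```bash
python3 - <<'E'
from wr import *
import nav
nav.show(["556,-137.8,30,2.4"])
c,pose=wrist("w8")
Q=cloud(c,pose).reshape(-1,3);z=pose[0][2]-25
m=(abs(Q[:,0]-556)<30)&(abs(Q[:,1]+137.8)<100)&(Q[:,2]>z+12)&(Q[:,2]<z+28);p=Q[m]
m2=abs(p[:,1]+137.8)>28
k=p[m2]
print(len(k),np.degrees(np.arctan(np.polyfit(k[:,1],k[:,2],1)[0])).round(2),k[:,1].min(),k[:,1].max(),np.median(k[:,0]))
E
```

```text
t 13.83 pos [ 556.2 -136.5   57.6] rot [-89.99   0.13   2.55] gap 13.7 F [-0.6  0.2 -2.6] j [-0.3   0.51  1.59 -0.    1.04 -0.35]
556,-137.8,30,2.4 dp [-0.2 27.6 -1.3] turn [-0.   0.1 -0.1] rows 0.7
3132 0.22 -210.01822231098294 -60.47381337858622 553.4709083890178
```

View pics/w8.png

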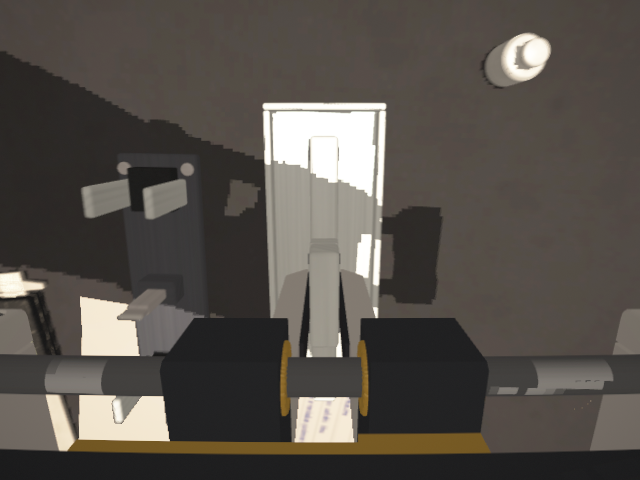

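Beam is level and central over the tray. Lower.

{"method": "servo_tool", "body": {"commands": [{"dp":[0,12,-1.3],"turn":[0,0.1,0]},{"dp":[0,20,-1.3],"turn":[0,0.1,0]},{"dp":[0,25,-1.3],"turn":[0,0.1,0]},{"dp":[0,27,-1.3],"turn":[0,0.1,0]},{"dp":[0,28,-1.3],"turn":[0,0.1,0]}]}}

```text
clock: 14.3
eef_pos: [554.7, -137.9, 29.1]
eef_rot: [-1.57, 0.005, 0.042]
wrist_force: [-10.6, 3.9, 19.6]
finger_gap: 13.6
```

```bash
python3 nav.py 556,-137.8,29,2.4
```

```text
t 14.3 pos [ 554.7 -137.9   29.1] rot [-89.93   0.3    2.4 ] gap 13.6 F [-10.6   3.9  19.6] j [-0.31  0.55  1.61 -0.    0.99 -0.35]
556,-137.8,29,2.4 dp [1.3 0.1 0. ] turn [-0.1 -0.  -0.3] rows 0.0
```

{"method": "servo_tool", "body": {"commands": [{"dp":[0,-0.5,0],"turn":[0,0,0]},{"dp":[0,-0.5,0],"turn":[0,0,0]},{"dp":[0,-0.5,0],"turn":[0,0,0]},{"dp":[0,-0.5,0],"turn":[0,0,0]}], "grip": 0.45}}

```text
clock: 14.63
eef_pos: [554.9, -138.0, 30.0]
eef_rot: [-1.57, 0.004, 0.042]
wrist_force: [0.4, 0.3, 0.2]
finger_gap: 26.0
```

{"method": "servo_tool", "body": {"commands": [{"dp":[0,-20,0],"turn":[0,0,0]},{"dp":[0,-60,0],"turn":[0,0,0]},{"dp":[0,-100,0],"turn":[0,0,0]},{"dp":[0,-130,-20],"turn":[0,5,0]},{"dp":[-20,-130,-50],"turn":[0,10,0]}]}}

```text
clock: 15.05
eef_pos: [541.3, -188.7, 166.9]
eef_rot: [-1.573, -0.006, -0.133]
wrist_force: [0.9, -0.8, -0.9]
finger_gap: 26.1
```

```bash
python3 wr.py w9; python3 nav.py 437,-372.2,130,-96
```

```text
t 15.1 pos [ 536.6 -193.9  163.5] rot [-9.015e+01 -5.000e-02 -8.260e+00] gap 25.8 F [-2.3 -4.2 -1.2] j [-0.41  0.38  1.51 -0.    1.25 -0.26]
437,-372.2,130,-96 dp [ -73.    33.9 -190.6] turn [ 0.1 87.7  0.2] rows 12.3
```

View pics/w9.png

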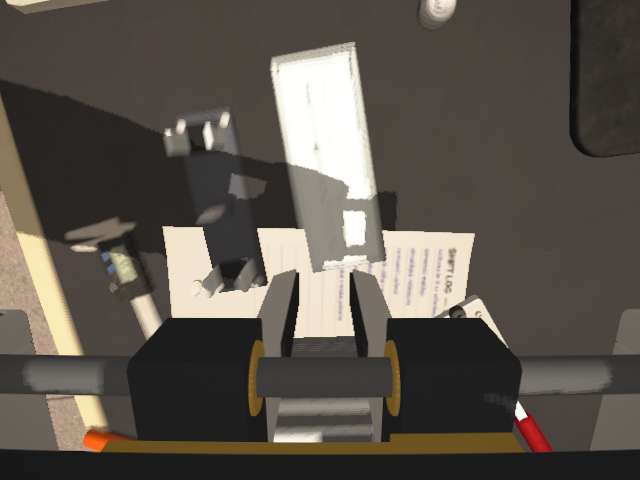

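{"method": "servo_tool", "body": {"commands": [{"dp":[-12,10,-32],"turn":[0,7,0]},{"dp":[-24,15,-65],"turn":[0,14,0]},{"dp":[-38,20,-98],"turn":[0,21,0]},{"dp":[-50,25,-130],"turn":[0,28,0]},{"dp":[-60,30,-160],"turn":[0,35,0]}]}}

```text
clock: 15.52
eef_pos: [452.8, -345.1, 133.4]
eef_rot: [-1.573, -0.002, -0.761]
wrist_force: [1.0, 0.2, 0.4]
finger_gap: 25.9
```

```bash
python3 nav.py 437,-372.2,110,-96; python3 - <<'E'
from h import *
from cell import manip
c=manip.camera("top");cv2.imwrite("pics/t2.png",c["img"][180:400,180:480,::-1].repeat(2,0).repeat(2,1))
Q=cloud(c).reshape(-1,3)
for z0,z1 in((20,28),(45,55)):
    m=(abs(Q[:,0]-556)<30)&(abs(Q[:,1]+137.8)<90)&(Q[:,2]>z0)&(Q[:,2]<z1);p=Q[m]
    if len(p)>5:r=cv2.minAreaRect(p[:,:2].astype(np.float32));print(z0,len(p),np.round(r[0],1),np.round(r[1],1),round(r[2],1))
E
```

```text
t 15.52 pos [ 452.8 -345.1  133.4] rot [-90.1   -0.1  -43.62] gap 25.9 F [1.  0.2 0.4] j [-0.71  0.41  1.55 -0.    1.18  0.05]
437,-372.2,110,-96 dp [  7.2  23.4 -30.5] turn [ 0.  52.4  0.1] rows 7.3
20 608 [ 557.2 -131.9] [165.3  40.5] 83.1
45 304 [ 554.4 -137.8] [14.1 48. ] 2.4
```

View pics/t2.png

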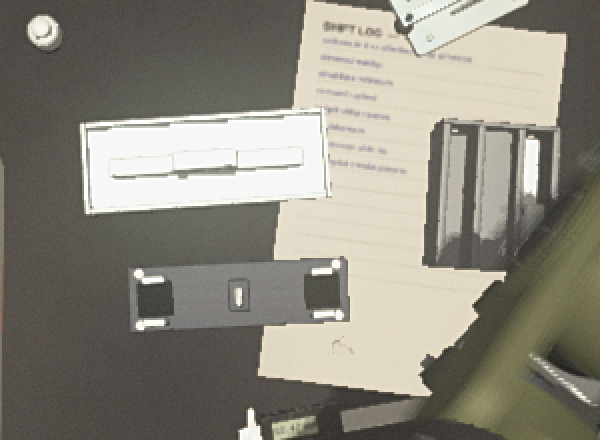

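{"method": "servo_tool", "body": {"commands": [{"dp":[7,10,-30],"turn":[0,7,0]},{"dp":[7,15,-30],"turn":[0,14,0]},{"dp":[7,20,-30],"turn":[0,21,0]},{"dp":[7,23,-30],"turn":[0,28,0]},{"dp":[7,23,-30],"turn":[0,35,0]}]}}

```text
clock: 15.98
eef_pos: [434.1, -375.1, 108.3]
eef_rot: [-1.573, -0.001, -1.386]
wrist_force: [0.4, 0.1, 1.1]
finger_gap: 25.7
```

{"method": "servo_tool", "body": {"commands": [{"dp":[0,0,0],"turn":[0,7,0]},{"dp":[0,0,0],"turn":[0,14,0]},{"dp":[0,0,0],"turn":[0,17.3,0]},{"dp":[0,0,0],"turn":[0,17.3,0]}]}}

```text
clock: 16.32
eef_pos: [433.9, -375.0, 107.9]
eef_rot: [-1.573, -0.002, -1.691]
wrist_force: [-0.7, -0.1, 0.0]
finger_gap: 25.6
```

```bash
python3 - <<'E'
from wr import *
import nav
c,pose=wrist("w10")
nav.show(["435.5,-371.9,18,-96"])
Q=cloud(c,pose).reshape(-1,3)
m=(Q[:,0]>405)&(Q[:,0]<462)&(Q[:,1]>-390)&(Q[:,1]<-355)&(Q[:,2]>31)&(Q[:,2]<40);p=Q[m]
r=cv2.minAreaRect(p[:,:2].astype(np.float32));print(len(p),np.round(r[0],1),np.round(r[1],1),r[2],p.min(0).round(1),p.max(0).round(1))
for x in(425,435,445,455):
    k=p[abs(p[:,0]-x)<3]
    if len(k)>3: print(x,np.percentile(k[:,1],[2,98]).round(1))
E
```

```text
t 16.37 pos [ 433.9 -375.   108. ] rot [-9.015e+01 -9.000e-02 -9.663e+01] gap 25.8 F [ 1.  -0.2 -0.7] j [-0.78  0.45  1.56 -0.    1.14  0.91]
435.5,-371.9,18,-96 dp [-3.4 90.   1.4] turn [ 0.2 -0.6  0.1] rows 2.2
1249 [ 438.6 -372.7] [14.5 47. ] 84.97492980957031 [ 415.4 -381.6   31.7] [ 462.  -364.    38.7]
425 [-378.1 -364.7]
435 [-379.2 -365.5]
445 [-380.4 -366.9]
455 [-381.  -367.5]
```

View pics/w10.png

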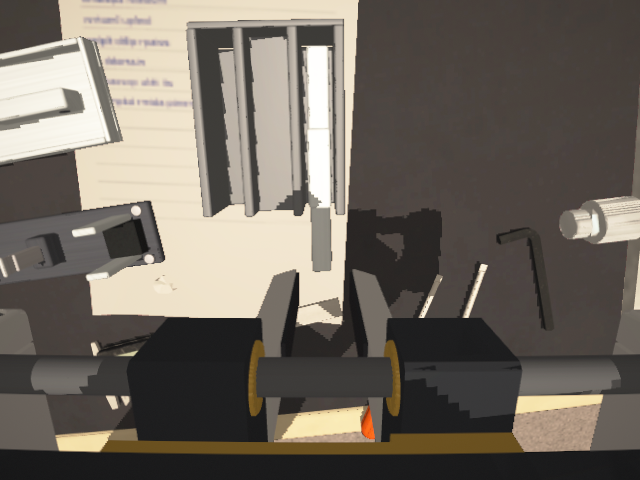

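{"method": "servo_tool", "body": {"commands": [{"dp":[-3,25,1.4],"turn":[0.2,-0.8,0.1]},{"dp":[-3,50,1.4],"turn":[0.2,-0.8,0.1]},{"dp":[-3,72,1.4],"turn":[0.2,-0.8,0.1]},{"dp":[-3,84,1.4],"turn":[0.2,-0.8,0.1]},{"dp":[-3,86,1.4],"turn":[0.2,-0.8,0.1]}]}}

```text
clock: 16.78
eef_pos: [434.6, -371.4, 19.7]
eef_rot: [-1.573, 0.003, -1.671]
wrist_force: [0.6, 0.9, 0.5]
finger_gap: 25.7
```

```bash
python3 nav.py 435.5,-372.2,18,-95.7
```

```text
t 16.78 pos [ 434.6 -371.4   19.7] rot [-90.12   0.14 -95.73] gap 25.7 F [0.6 0.9 0.5] j [-0.77  0.57  1.61  0.    0.97  0.9 ]
435.5,-372.2,18,-95.7 dp [0.7 1.7 1. ] turn [ 0.1 -0.  -0.1] rows 0.1
```

{"method": "servo_tool", "body": {"commands": [{"dp":[0.7,1.7,1],"turn":[0.1,0,-0.1]},{"dp":[0.7,1.7,1],"turn":[0.1,0,-0.1]},{"dp":[0.7,1.7,1],"turn":[0.1,0,-0.1]},{"dp":[0.7,1.7,1],"turn":[0.1,0,-0.1]},{"dp":[0.7,1.7,1],"turn":[0.1,0,-0.1]}], "grip": 1, "force": 55}}

```text
clock: 17.2
eef_pos: [435.8, -372.4, 18.8]
eef_rot: [-1.57, 0.0, -1.67]
wrist_force: [0.6, 0.2, -1.2]
finger_gap: 13.2
```

{"method": "servo_tool", "body": {"commands": [{"dp":[0,-10,0],"turn":[0,0,0]},{"dp":[0,-35,0],"turn":[0,0,0]},{"dp":[0,-65,0],"turn":[0,0,0]},{"dp":[0,-95,0],"turn":[0,0,0]},{"dp":[0,-110,0],"turn":[0,0,0]}]}}

```text
clock: 17.62
eef_pos: [436.5, -373.2, 133.6]
eef_rot: [-1.566, -0.003, -1.67]
wrist_force: [0.3, -0.1, -1.1]
finger_gap: 13.5
```

```bash
python3 nav.py 640,-195,130,1; python3 wr.py w11
```

```text
t 17.62 pos [ 436.5 -373.2  133.6] rot [-89.74  -0.18 -95.71] gap 13.5 F [ 0.3 -0.1 -1.1] j [-0.77  0.42  1.54  0.    1.18  0.9 ]
640,-195,130,1 dp [-197.6    3.8  184.8] turn [ -0.  -96.7   0.4] rows 13.5
```

View pics/w11.png

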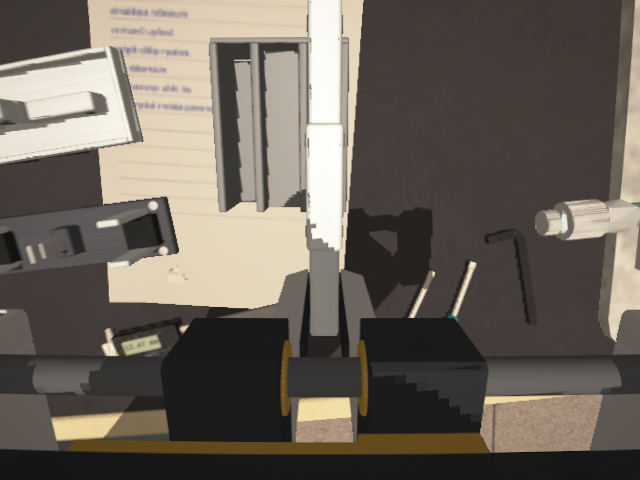

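{"method": "servo_tool", "body": {"commands": [{"dp":[-28,0,22],"turn":[0,-7,0]},{"dp":[-55,0,45],"turn":[0,-14,0]},{"dp":[-80,0,70],"turn":[0,-21,0]},{"dp":[-105,2,95],"turn":[0,-28,0]},{"dp":[-130,4,120],"turn":[0,-35,0]}]}}

```text
clock: 18.08
eef_pos: [570.5, -255.0, 131.8]
eef_rot: [-1.568, -0.008, -1.054]
wrist_force: [0.6, -0.6, -1.4]
finger_gap: 13.7
```

```bash
python3 nav.py 643,-195,120,1
```

```text
t 18.08 pos [ 570.5 -255.   131.8] rot [-89.84  -0.47 -60.36] gap 13.7 F [ 0.6 -0.6 -1.4] j [-0.48  0.52  1.38 -0.    1.23  0.58]
643,-195,120,1 dp [-16.4  12.   92.7] turn [  0.1 -61.4   0.5] rows 8.6
```

{"method": "servo_tool", "body": {"commands": [{"dp":[-4,3,25],"turn":[0,-7,0.4]},{"dp":[-8,6,50],"turn":[0,-14,0.5]},{"dp":[-12,9,70],"turn":[0,-21,0.5]},{"dp":[-16.4,12,92],"turn":[0,-28,0.5]},{"dp":[-16.4,12,92.7],"turn":[0,-35,0.5]}]}}

```text
clock: 18.5
eef_pos: [644.7, -192.0, 119.0]
eef_rot: [-1.57, 0.001, -0.434]
wrist_force: [-1.5, 0.5, -1.0]
finger_gap: 13.5
```

{"method": "servo_tool", "body": {"commands": [{"dp":[0,10,0],"turn":[0,-7,0]},{"dp":[0,20,0],"turn":[0,-14,0]},{"dp":[0,35,0],"turn":[0,-21,0]},{"dp":[0,50,0],"turn":[0,-26.4,0]},{"dp":[0,65,0],"turn":[0,-26.4,0]}]}}

```text
clock: 18.92
eef_pos: [644.5, -191.9, 53.4]
eef_rot: [-1.57, 0.001, 0.034]
wrist_force: [0.4, 0.0, -1.1]
finger_gap: 13.9
```

```bash
python3 nav.py 645,-195,6,1
```

```text
t 18.92 pos [ 644.5 -191.9   53.4] rot [-8.995e+01  3.000e-02  1.920e+00] gap 13.9 F [ 0.4  0.  -1.1] j [-0.34  0.72  1.27  0.    1.16 -0.38]
645,-195,6,1 dp [ 0.4 47.4 -3.2] turn [-0.1  0.9 -0. ] rows 1.1
```

{"method": "servo_tool", "body": {"commands": [{"dp":[0.4,20,-3.2],"turn":[0,0.9,0]},{"dp":[0.4,35,-3.2],"turn":[0,0.9,0]},{"dp":[0.4,44,-3.2],"turn":[0,0.9,0]},{"dp":[0.4,47,-3.2],"turn":[0,0.9,0]},{"dp":[0.4,48.5,-3.2],"turn":[0,0.9,0]}]}}

```text
clock: 19.33
eef_pos: [644.9, -194.9, 4.7]
eef_rot: [-1.57, 0.001, 0.018]
wrist_force: [0.2, -0.1, -1.1]
finger_gap: 14.1
```

```bash
python3 nav.py 645,-195,4,1
```

```text
t 19.33 pos [ 644.9 -194.9    4.7] rot [-8.993e+01  6.000e-02  1.030e+00] gap 14.1 F [ 0.2 -0.1 -1.1] j [-0.35  0.78  1.28  0.    1.08 -0.37]
645,-195,4,1 dp [ 0.1  0.7 -0.1] turn [-0.1  0.  -0.1] rows 0.0
```

{"method": "servo_tool", "body": {"commands": [{"dp":[0,0.6,0],"turn":[0,0,0]},{"dp":[0,1.2,0],"turn":[0,0,0]},{"dp":[0,1.4,0],"turn":[0,0,0]}]}}

```text
clock: 19.58
eef_pos: [645.3, -195.0, 4.1]
eef_rot: [-1.57, -0.0, 0.018]
wrist_force: [0.2, -0.7, -1.0]
finger_gap: 13.8
```

{"method": "servo_tool", "body": {"commands": [{"dp":[0,0,0],"turn":[0,0,0]},{"dp":[0,0,0],"turn":[0,0,0]},{"dp":[0,0,0],"turn":[0,0,0]},{"dp":[0,0,0],"turn":[0,0,0]},{"dp":[0,-10,0],"turn":[0,0,0]}], "grip": 0.4}}

```text
clock: 20.0
eef_pos: [644.4, -194.7, 12.7]
eef_rot: [-1.569, 0.003, 0.018]
wrist_force: [-1.0, -0.3, -0.5]
finger_gap: 27.9
```

{"method": "servo_tool", "body": {"commands": [{"dp":[0,-30,0],"turn":[0,0,0]},{"dp":[0,-60,0],"turn":[0,0,0]},{"dp":[0,-75,10],"turn":[0,0,0]},{"dp":[0,-85,15],"turn":[0,0,0]},{"dp":[0,-85,15],"turn":[0,0,0]}]}}

```text
clock: 20.42
eef_pos: [645.2, -178.5, 100.0]
eef_rot: [-1.57, -0.0, 0.019]
wrist_force: [0.7, -1.0, 0.3]
finger_gap: 28.5
```

```bash
python3 - <<'E'
from wr import *
import nav
c,pose=wrist("w12")
nav.show(["644.4,-136.2,25,0.8"])
Q=cloud(c,pose).reshape(-1,3)
for z0,z1 in((15,25),(40,52)):
    m=(Q[:,0]>620)&(Q[:,0]<675)&(Q[:,1]>-230)&(Q[:,1]<-45)&(Q[:,2]>z0)&(Q[:,2]<z1)
    p=Q[m];r=cv2.minAreaRect(p[:,:2].astype(np.float32));print(z0,len(p),np.round(r[0],1),np.round(r[1],1),round(r[2],2),p.min(0).round(1),p.max(0).round(1))
E
```

```text
t 20.47 pos [ 644.5 -178.9   98. ] rot [-89.91   0.11   1.1 ] gap 28.2 F [-0.4  0.2 -0.7] j [-0.33  0.66  1.25  0.    1.23 -0.35]
644.4,-136.2,25,0.8 dp [ 0.8 73.  42.6] turn [-0.1  0.3 -0.1] rows 2.0
15 2732 [ 643.6 -139.2] [ 14.9 149.2] 0.85 [ 635.1 -213.8   15. ] [652.  -64.6  24.5]
40 1659 [ 643.4 -139.4] [14.7 48. ] 0.67 [ 635.8 -163.4   40. ] [ 650.8 -115.4   50. ]
```

View pics/w12.png

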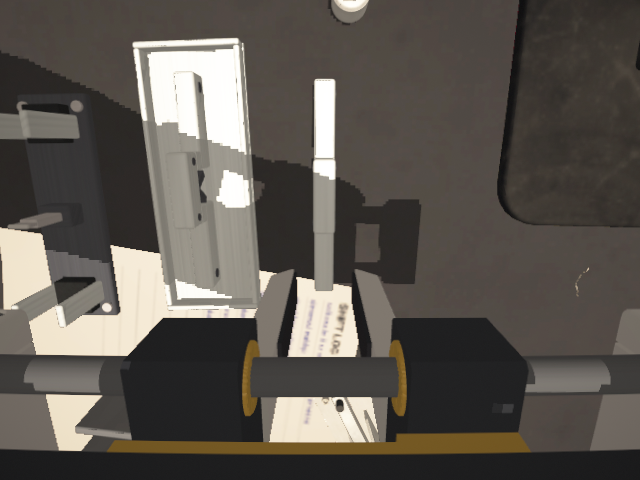

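{"method": "servo_tool", "body": {"commands": [{"dp":[0.4,15,33],"turn":[0,0.3,0]},{"dp":[0.4,40,39.6],"turn":[0,0.3,0]},{"dp":[0.4,60,39.6],"turn":[0,0.3,0]},{"dp":[0.4,69,39.6],"turn":[0,0.3,0]},{"dp":[0.4,71,39.6],"turn":[0,0.3,0]}]}}

```text
clock: 20.88
eef_pos: [642.5, -138.9, 23.7]
eef_rot: [-1.568, 0.007, 0.014]
wrist_force: [-0.6, -0.3, 0.2]
finger_gap: 28.0
```

{"method": "servo_tool", "body": {"commands": [{"dp":[1,0,0],"turn":[0,0,0]},{"dp":[1,0,0],"turn":[0,0,0]},{"dp":[1,0,0],"turn":[0,0,0]},{"dp":[1,0,0],"turn":[0,0,0]}], "grip": 1, "force": 40}}

```text
clock: 21.22
eef_pos: [643.8, -139.2, 24.5]
eef_rot: [-1.568, 0.006, 0.014]
wrist_force: [-0.2, -0.1, -1.2]
finger_gap: 13.6
```

```bash
python3 nav.py  452.3,-160.4,140,1.1
```

```text
t 21.22 pos [ 643.8 -139.2   24.5] rot [-89.86   0.33   0.79] gap 13.6 F [-0.2 -0.1 -1.2] j [-0.27  0.73  1.33  0.    1.1  -0.28]
452.3,-160.4,140,1.1 dp [-192.4 -114.5  -18.3] turn [-0.1 -0.3 -0.3] rows 5.4
```

{"method": "servo_tool", "body": {"commands": [{"dp":[0,-30,0],"turn":[0,0,0]},{"dp":[0,-70,0],"turn":[0,0,0]},{"dp":[0,-100,0],"turn":[0,0,0]},{"dp":[-40,-103,-4],"turn":[-0.1,-0.3,-0.3]},{"dp":[-80,-103,-8],"turn":[-0.1,-0.3,-0.3]}]}}

```text
clock: 21.63
eef_pos: [565.5, -148.9, 130.7]
eef_rot: [-1.572, -0.006, 0.02]
wrist_force: [0.7, -0.8, -2.1]
finger_gap: 13.6
```

```bash
python3 nav.py  452.2,-160.4,110,1.1
```

```text
t 21.63 pos [ 565.5 -148.9  130.7] rot [-90.08  -0.33   1.16] gap 13.6 F [ 0.7 -0.8 -2.1] j [-0.32  0.44  1.51  0.    1.19 -0.34]
452.2,-160.4,110,1.1 dp [-113.6   20.1   -9.2] turn [0.1 0.1 0.3] rows 2.8
```

{"method": "servo_tool", "body": {"commands": [{"dp":[-40,5,-3],"turn":[0.1,0.1,0.3]},{"dp":[-80,10,-6],"turn":[0.1,0.1,0.3]},{"dp":[-108,15,-9.2],"turn":[0.1,0.1,0.3]},{"dp":[-113.6,18,-9.2],"turn":[0.1,0.1,0.3]},{"dp":[-113.6,20,-9.2],"turn":[0.1,0.1,0.3]}]}}

```text
clock: 22.05
eef_pos: [451.4, -160.8, 110.8]
eef_rot: [-1.571, -0.002, 0.017]
wrist_force: [-0.9, -0.3, -1.5]
finger_gap: 13.8
```

```bash
python3 - <<'E'
from wr import *
import nav
c,pose=wrist("w13")
nav.show(["452.2,-160.4,63,1.1","452.2,-160.4,56.5,1.1"])
Q=cloud(c,pose).reshape(-1,3)
z=pose[0][2]-24.5
m=(Q[:,0]>435)&(Q[:,0]<470)&(Q[:,1]>-245)&(Q[:,1]<-75)&(Q[:,2]>z+15)&(Q[:,2]<z+25)
p=Q[m];r=cv2.minAreaRect(p[:,:2].astype(np.float32));print(len(p),np.round(r[0],1),np.round(r[1],1),round(r[2],2))
E
```

```text
t 22.1 pos [ 452.5 -160.7  110.6] rot [-90.01  -0.1    1.01] gap 13.7 F [-0.1  0.  -2. ] j [-0.42  0.25  1.82  0.    1.07 -0.44]
452.2,-160.4,63,1.1 dp [-0.4 47.6  0.3] turn [ 0.  -0.1  0.1] rows 1.1
452.2,-160.4,56.5,1.1 dp [-0.4 54.1  0.3] turn [ 0.  -0.1  0.1] rows 1.3
3254 [ 450.4 -161.4] [ 14.6 150.1] 0.91
```

{"method": "servo_tool", "body": {"commands": [{"dp":[-0.4,15,0.5],"turn":[0,-0.1,0.1]},{"dp":[-0.4,28,0.5],"turn":[0,-0.1,0.1]},{"dp":[-0.4,38,0.5],"turn":[0,-0.1,0.1]},{"dp":[-0.4,44,0.5],"turn":[0,-0.1,0.1]},{"dp":[-0.4,46,0.5],"turn":[0,-0.1,0.1]}]}}

```text
clock: 22.52
eef_pos: [452.5, -160.0, 63.7]
eef_rot: [-1.57, 0.001, 0.02]
wrist_force: [-0.1, 0.4, -1.1]
finger_gap: 14.0
```

```bash
python3 nav.py 452.2,-160.3,57,1.1
```

```text
t 22.52 pos [ 452.5 -160.    63.7] rot [-8.998e+01  6.000e-02  1.140e+00] gap 14.0 F [-0.1  0.4 -1.1] j [-0.42  0.32  1.86 -0.    0.96 -0.44]
452.2,-160.3,57,1.1 dp [-0.3  6.7 -0.3] turn [-0.   0.  -0.1] rows 0.2
```

{"method": "servo_tool", "body": {"commands": [{"dp":[-0.3,4,-0.3],"turn":[0,0,0]},{"dp":[-0.3,6,-0.3],"turn":[0,0,0]},{"dp":[-0.3,7,-0.3],"turn":[0,0,0]},{"dp":[-0.3,7.5,-0.3],"turn":[0,0,0]}]}}

```text
clock: 22.85
eef_pos: [452.3, -160.3, 56.4]
eef_rot: [-1.57, 0.001, 0.02]
wrist_force: [0.9, 2.0, 0.7]
finger_gap: 13.7
```

{"method": "servo_tool", "body": {"commands": [{"dp":[0,0.3,0],"turn":[0,0,0]},{"dp":[0,0.3,0],"turn":[0,0,0]},{"dp":[0,0.3,0],"turn":[0,0,0]},{"dp":[0,0.3,0],"turn":[0,0,0]},{"dp":[0,0.3,0],"turn":[0,0,0]}], "grip": 0.4}}

```text
clock: 23.27
eef_pos: [452.4, -160.3, 56.2]
eef_rot: [-1.57, 0.0, 0.02]
wrist_force: [0.2, -0.4, -0.1]
finger_gap: 28.0
```

{"method": "servo_tool", "body": {"commands": [{"dp":[0,-20,0],"turn":[0,0,0]},{"dp":[0,-40,0],"turn":[0,0,0]},{"dp":[0,-60,0],"turn":[0,0,0]},{"dp":[0,-80,0],"turn":[0,0,0]},{"dp":[0,-80,0],"turn":[0,0,0]}]}}

```text
clock: 23.68
eef_pos: [453.8, -161.0, 139.7]
eef_rot: [-1.573, -0.004, 0.02]
wrist_force: [-0.2, -0.1, 0.8]
finger_gap: 28.1
```

{"method": "servo_tool", "body": {"commands": [{"dp":[0,0,0],"turn":[0,0,0]},{"dp":[0,0,0],"turn":[0,0,0]},{"dp":[0,0,0],"turn":[0,0,0]},{"dp":[0,0,0],"turn":[0,0,0]},{"dp":[0,0,0],"turn":[0,0,0]}]}}

```text
clock: 24.1
eef_pos: [453.6, -160.8, 139.1]
eef_rot: [-1.572, -0.003, 0.02]
wrist_force: [-0.6, -0.5, -0.5]
finger_gap: 28.0
```

{"method": "servo_tool", "body": {"commands": [{"dp":[0,0,0],"turn":[0,0,0]},{"dp":[0,0,0],"turn":[0,0,0]},{"dp":[0,0,0],"turn":[0,0,0]},{"dp":[0,0,0],"turn":[0,0,0]},{"dp":[0,0,0],"turn":[0,0,0]}]}}

```text
clock: 24.52
eef_pos: [453.6, -160.8, 139.0]
eef_rot: [-1.572, -0.003, 0.02]
wrist_force: [0.7, -0.1, 0.6]
finger_gap: 28.2
```

```bash
python3 beamfit.py f2
```

```text
t 24.52 pos [ 453.6 -160.8  139. ] rot [-90.09  -0.19   1.13] gap 28.2 F [ 0.7 -0.1  0.6] j [-0.42  0.21  1.79  0.    1.13 -0.44]
wrist bridge 1216 tilt 0.31 z mid 78.3 y -181.4 -139.6
wrist arm side -1 620 median y,z -212.7 52.7 z near 50..72: 52.7
wrist arm side 1 952 median y,z -108.1 52.5 z near 50..72: 52.4
scene bridge 140 tilt 0.29 z mid 74.6 y -181.2 -139.5
scene arm side -1 122 median y,z -218.7 49.5 z near 50..72: 49.4
scene arm side 1 62 median y,z -103.8 49.8 z near 50..72: 49.8
```

View pics/f2s.png

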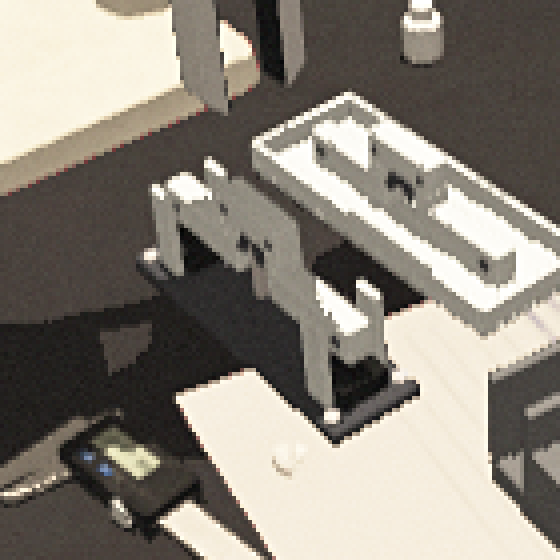

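{"method": "servo_tool", "body": {"commands": [{"dp":[0,-20,0],"turn":[0,0,0]},{"dp":[0,-50,0],"turn":[0,0,0]},{"dp":[0,-80,0],"turn":[0,0,0]},{"dp":[0,-90,0],"turn":[0,0,0]},{"dp":[0,-90,0],"turn":[0,0,0]}]}}

```text
clock: 25.08
eef_pos: [454.1, -161.1, 231.5]
eef_rot: [-1.574, -0.007, 0.02]
wrist_force: [0.4, -0.5, -0.3]
finger_gap: 28.1
```

{"method": "servo_tool", "body": {"commands": [{"dp":[0,0,0],"turn":[0,0,0]},{"dp":[0,0,0],"turn":[0,0,0]},{"dp":[0,0,0],"turn":[0,0,0]},{"dp":[0,0,0],"turn":[0,0,0]},{"dp":[0,0,0],"turn":[0,0,0]}]}}

```text
clock: 25.5
eef_pos: [453.9, -161.0, 230.7]
eef_rot: [-1.574, -0.006, 0.02]
wrist_force: [-0.7, 0.3, 0.5]
finger_gap: 28.6
```

```bash
python3 beamfit.py f3;  python3 - <<'E'
from h import *
from cell import manip
Q=cloud(manip.camera("scene")).reshape(-1,3)
m=(Q[:,0]>640)&(Q[:,0]<690)&(Q[:,1]>-50)&(Q[:,1]<10)&(Q[:,2]>5)&(Q[:,2]<45);p=Q[m];print("weight",p.mean(0).round(1),p.max(0).round(1))
E
```

```text
t 25.5 pos [ 453.9 -161.   230.7] rot [-90.16  -0.36   1.13] gap 28.6 F [-0.7  0.3  0.5] j [-0.42  0.12  1.68  0.    1.34 -0.44]
wrist bridge 670 tilt 0.32 z mid 78.4 y -181.5 -139.5
wrist arm side -1 382 median y,z -210.5 52.5 z near 50..72: 52.6
wrist arm side 1 557 median y,z -107.9 52.5 z near 50..72: 52.3
scene bridge 139 tilt -0.06 z mid 74.7 y -181.5 -139.6
scene arm side -1 123 median y,z -219.1 49.5 z near 50..72: 49.1
scene arm side 1 61 median y,z -106.9 49.7 z near 50..72: 49.8
weight [655.4 -19.2  20.7] [668.2  -3.1  36.1]
```

View pics/f3.png

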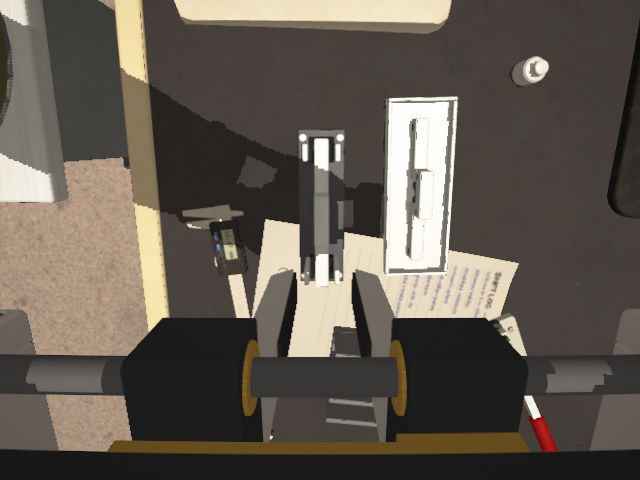

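The last picture shows beam 2 level on the knife between the tines (column 320, rows 138–285). Beam 1 stands inside the tray (near pixel 420, 190), the weight is still up at (533, 70), and the gripper is well clear.

```bash
python3 -c "
from cell import manip
print(manip.sign_off())"
```

```text
the job is handed in; nothing more can be done
None
```

The job is done and handed in at about 26 s of the 72 s allowed. The uneven beam is in the tray, and the even one is balancing level on the knife edge.

- **First test:** I set the beam from the rack's +y channel down on the bench, regripped it at the middle and tried it on the knife. It tipped about 8.3° onto the catch, so it is the uneven one. I treated that as conclusive and did not try the second beam before rejecting it.
- **Tray:** I laid that beam upright in the middle of the tray.
- **Second test:** The other beam went by the same route onto the knife. It reads 0.3° of tilt in the wrist camera and within 0.3° in the scene camera, and was unchanged about a second later.

**Last checks:**
- The gripper is open, about 175 mm above the knife, and touching nothing.
- The weight is still standing where it was.
- The two cameras differ by about 4 mm in the beam's height on the knife, but they agree that it is level.

**Handling on the way:**
- My first rack grip was too low for setting a beam down on the bench, so I put the first beam back and regripped it higher. It dropped about 5 mm into its channel.
- When the first beam touched down in the tray, the wrist force reached about 23 N, well under the limits.

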